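Load the sample-pot shaker and set its timer

TASK

Get the sample-pot shaker on the paint counter ready to run: put the carton that was left on its hold-down plate flat in the blue tray, lift the yellow lever arch all the way so that the plate swings open, and stand every sample pot on the counter (two or three of them) upright on the shaker's deck. Then press the lever arch fully down again to close the plate over the pots, and last of all roll the knurled timer wheel with a fingertip, click by click, until the red needle of the dial beside it lies over the green tag. Leave the other things on the counter where they are.

Things in the scene. Friction and masses are not known exactly. Their poses are not given: they have to be found in the camera images.
- machine: the shaker, fixed: base 150 (x) x 430 (y) mm, 20 mm thick; origin on the counter under the middle of its deck; x points away from its front, y to its left, z up. Grey lever block at its right end (x 5 to 75, y -205 to -125 mm, 50 mm high), white timer block at its left end (x -75 to 75, y 125 to 225 mm, 68 mm high), 56 mm high hinge blocks of the gate at x 55 to 75, y +-105 mm
- deck (a point): the middle of the deck, a flat rubber floor 20 mm above the counter inside a steel rim 8 mm high (its top 28 mm above the counter); inside it measures 70 mm (machine x) by 210 mm (machine y): room for three pots in a row, at machine y -72, 0 and +72 mm
- gate_plate (a point): the top of the middle of the hold-down plate (aluminium, 42 x 214 x 6 mm, on two ring-shaped steel arms). Shut, it lies over the deck's middle line, top 89 mm above the counter, 5 mm clear of pots on the deck. Geared to the lever, it turns up and back by 1.2 times the lever's angle about the gate hinge; fully open it stands upright behind the deck, up to 150 mm above the counter
- gate_hinge (a point): the middle of the plate's hinge axis, which runs along the machine's y, at machine x 75 mm, 45 mm above the counter
- lever (a joint): angle of the lever arch in rad: 0 = down (shut), 1.25 = fully lifted (its stop). Friction holds it anywhere; moving it takes about 4 to 6 N at the bar
- lever_bar (a point): the middle of the lever arch's yellow grip bar, a round bar of 12 mm diameter and 64 mm length along the machine's y; two thin steel arms join its ends to the hinge, with 48 mm clear between them. Down, it is at machine x -55, y -165, 68 mm above the counter, with free space in front of, behind and (48 mm) below it; lifted, it goes up and backward (to x +21 mm, 157 mm above the counter)
- lever_hinge (a point): middle of the lever's hinge axis (along the machine's y), machine x 45, y -165, 60 mm above the counter; the bar's middle is 100 mm from it
- wheel (a joint): angle of the timer wheel in rad: 0 at the start; one click is 0.5236 (30 degrees), six clicks in all; it grows as the top of the wheel is rolled in the machine's +x direction (away from its front). It snaps into the nearest click when let go
- wheel_top (a point): topmost point of the timer wheel's knurled rim: black wheel with grey and orange ribs, radius 28, 14 mm wide, axis along machine y, rising 16 mm out of the timer block at machine x 0, y 145; top 84 mm above the counter. It is sprung, giving way downward up to 6 mm (1.2 N/mm): pressed down 3 mm, a fingertip drags its top along without slipping; a click is 14.7 mm of rim travel, about 1 N
- needle_tip (a point): the tip of the timer's red needle, 30 mm from the dial's centre, about 73 mm above the counter (it sinks with the wheel while that is pressed). The needle turns by the wheel's angle, clockwise seen from above: at 0 clicks it points to the machine's -x, at 3 to +y, at 6 to +x
- dial_centre (a point): the centre of the timer's black half-dial on top of the timer block, machine x 0, y 180 mm, 68 mm above the counter; it has a white tick at each click, every 30 degrees
- tag_green: a flat green disc of 12 mm diameter on the timer's dial, its centre 30 mm from the dial's centre, at the tick of 2, 3, 4 or 5 clicks (three grey discs lie at the other three of these); the needle's tip lies over its centre when the timer is right
- carton: a cardboard carton with a white paper band, 46 (x) x 100 (y) x 34 (z) mm, 0.12 kg, lying on the hold-down plate at the start with its long side roughly along the plate; origin at the centre of its underside
- tray: a fixed blue plastic tray, 110 (x) x 150 (y) mm outside, 12 mm high, walls and floor 4 mm; origin at the centre of its underside on the counter; flat floor inside is 102 x 142 mm
- pot_red: a sample pot: white plastic cylinder with a red band and a red spot on its lid, 46 mm in diameter, 58 mm tall, about 0.14 kg, standing on the counter; origin at the centre of its underside, z up its axis. Not in every run (None from the start if absent)
- pot_blue: a sample pot: white plastic cylinder with a blue band and a blue spot on its lid, 46 mm in diameter, 58 mm tall, about 0.14 kg, standing on the counter; origin at the centre of its underside, z up its axis. Not in every run (None from the start if absent)
- pot_green: a sample pot: white plastic cylinder with a green band and a green spot on its lid, 46 mm in diameter, 58 mm tall, about 0.14 kg, standing on the counter; origin at the centre of its underside, z up its axis. Not in every run (None from the start if absent)
- pot_orange: a sample pot: white plastic cylinder with a orange band and a orange spot on its lid, 46 mm in diameter, 58 mm tall, about 0.14 kg, standing on the counter; origin at the centre of its underside, z up its axis. Not in every run (None from the start if absent)
- tape: bystander: a roll of masking tape lying flat, 80 mm in diameter, 24 mm high; origin under its centre
- fan: bystander: a colour fan, 50 x 150 x 12 mm, lying flat; origin under its centre
- eraser: bystander: a dark rubber block, 30 x 55 x 14 mm; origin under its centre
- jar: bystander: an amber jar, 60 mm in diameter, 70 mm tall, at the left; origin under its centre
Things that resemble listed ones, but are neither listed nor needed, are in the scene too. What is shaped like the pot_red but brown or purple is not meant.

How it is judged:
By the outcome, as a careful person would: the job done as asked, in the order asked, and still so for the second after the job is handed in, with the robot touching nothing.
Of pot_red, pot_blue, pot_green, pot_orange only 2 to 3 are there at a start; the rules pass over those that are not, and their reading is None.
At some moment in a run one of pot_red, pot_blue, pot_green, pot_orange may be knocked a few centimetres aside while the robot is not near it.
It also fails if it takes over 210 s, if anything falls off the work surface, if the arm or the gripper's body presses on something with over 40 N, if the wrist force passes 120 N, or if a joint passes its speed limit or range.

ROBOT

A 6-joint arm with a two-finger parallel gripper is mounted at the origin on the work surface. World frame = base frame: x ahead of the robot, y to its left, z up, the work surface at z = 0. Lengths are in m, angles in rad, forces in N, time in s.
With the tool pointing down it reaches from about 0.225 to 0.875 m from the base axis. Payload 3.4 kg.
Tool frame: the origin (TCP) lies midway between the tips of the shut fingers; the grasp point (between the pads) lies 19 mm behind it; z points along the fingers, y is the line along which they close (so a half turn about z gives the same grasp; the last joint's range is limited). The gripper opens to 85 mm and grips with 20 to 120 N. Pads are 22 mm wide; open, the fingers measure 114 mm over their backs; the gripper's body (76 mm by 85 mm) begins 54 mm behind the grasp point. The pads swing forward as they close: fully open they stand 13 mm farther back than shut.
Start: joints at [1.169, 0.276, 1.505, -0, 1.361, -0.121], TCP at [0.159, 0.553, 0.231] pointing down, gripper open.
Joint ranges: [-2.89, 2.89], [-0.75, 2.08], [0.22, 2.7], [-1.18, 4.32], [0.11, 2.71], [-2.7, 2.7]. Speed limits (rad/s): [2.57, 2.57, 3.14, 3.14, 3.14, 3.14].

INTERFACE

Orientations are given as a rotation vector (axis times angle).
In Python, from plant import get_obs, cams, job_done gives the robot as it stands.
- The arm moves only by the tool step_arm, never from a script. Its argument "moves" is a list of rows, each a list of 2 entries, a list of its own where there are three numbers: the shift along the tool's x, y, z in m, then the turn, a rotation vector about the tool's x, y, z in degrees. In form: [[[tx, ty, tz], [wx, wy, wz]], ...]. A call has exactly 10 rows; each row shifts and turns the commanded pose from where the row before left it, along the tool's axes as they then stand; what a row does not reach is not made up. A row lasts 1/12 s, in which the tool goes at most 41.7 mm and 7.16 degrees, less where a joint would pass 70% of its speed; a pose out of reach is approached as far as the arm can. A call with a gripper value outside its range is refused whole. "grip" is the closure in counts, from 0 (fully open) to 255 (shut), set as the call begins (left out, the last holds). The fingers move at their own pace and stop on an object; the grip force is fixed at half the most. Time passes only in rows, so rows that do not move let the fingers close, or fill a call up. It gives the time, the measured TCP pose, the force, the opening and the grip force at its end, in the units of the state.
- get_obs(): the state, without advancing time (a new reading comes with each control period).
- cams.camera(name): name is "scene" or "side" or "wrist"; returns the picture (400x640x3 uint8, red, green, blue); there is no depth.
- cams.calibration(name): a dict with "vertical_fov" (degrees; the focal length in pixels is half the picture's height over the tangent of half this angle, whatever the lens; pixels are square), "cx", "cy" (the principal point, pixels), "distortion" ([k1, k2, p1, p2, k3] as OpenCV has them; the pictures are not rectified), "xyz" and "attitude" of the camera in the world. Camera axes: x right, y down, z forward; pixel columns grow to the right and rows downward; lengths in m; the calibration is good to about 2 mm. A picture is of the moment at which its call begins: read the wrist's pose just before it. calibration takes no time and is no camera call; for the wrist camera it gives the pose at the moment of the call.
- job_done(): hands the job in; it is judged then, once.
Trained networks look in the newest picture that a camera, given by its name, has taken for a name from the list of things; names that differ only in an ending like _2 or _b are one class to them, and where a whole thing is asked for, a point or a joint stands for the part that bears it (a point fixed in the world has none). Each returns a list of dicts, best first, with "p" (0 to 1); they miss things now and then, are a little off and sometimes report something else, mostly with a low value. They report only what shows in the picture. A call takes as long as a camera call. They do not tell look-alikes from the thing itself.
- cams.look_for(camera, thing): "box" ([centre column, centre row, width, height] in pixels, round what is visible of it).
- cams.regions_of(camera, thing): "pixels" (400x640 bool, what is visible of it) and "box" ([centre column, centre row, width, height] in pixels, round what is visible of it).
The state is a dict: "t": time; "joint_positions": joint angles; "qvel": joint speeds; "joint_torque": joint torques, N m; "ee_pos": TCP position; "tool_rot": TCP orientation; "force": force on the tool from outside, world axes, zero at the start; "wrist_torque": the same for the moment, N m; "finger_gap": opening from 0.0 (shut) to 1.0 (fully open); "grasp_force": force on a finger pad.
Only numpy, scipy, OpenCV 4.12 (cv2) and the standard library are available. Lean on these libraries where they do the work, as an engineer would, in place of code of your own. Each camera call takes 0.05 s, during which the arm holds its last target. There are 200 camera calls.

## Working session

There is one attempt and no reset: what is moved stays moved. The work goes in short steps, Python scripts to look and compute and a tool call to move; the robot and the scene stay as the last step left them, time stands still between calls to the robot, and variables do not carry over. Pictures are saved under pics/ and viewed, at most 17 in all, crops included, and the job is handed in when it is done.

Besides the shell and the picture viewer there is one more tool, called after "Emit:" as a command line: name --argument value ..., lists and objects as JSON in quotes. step_arm: Moves the arm, as the interface text tells. Its arguments: {"type":"object","properties":{"moves":{"type":"array"},"grip":{"type":"number"}},"required":["moves"]}

```bash
mkdir -p pics; ls; python3 - <<'E'
from plant import get_obs, cams
import cv2
o=get_obs();print(o)
for n in ("scene","side","wrist"):
    print(n,cams.calibration(n))
a=cams.camera("scene");b=cams.camera("side")
cv2.imwrite("pics/scene0.png",a[...,::-1]);cv2.imwrite("pics/side0.png",b[...,::-1])
E
```

```text
pics
{'t': 0.0, 'joint_positions': array([ 1.16901813e+00,  2.76587482e-01,  1.50611511e+00, -2.31397642e-05,
        1.36070273e+00, -1.21005372e-01]), 'qvel': array([-0.00035782,  0.00028373, -0.0010585 , -0.00022781,  0.00026381,
       -0.00164848]), 'joint_torque': array([ 1.15243016e-03, -4.16776478e+01, -2.45811385e+01,  4.68136332e-04,
        1.06119277e-02,  4.43601721e-06]), 'ee_pos': array([0.15914192, 0.55199507, 0.23045118]), 'tool_rot': array([-4.39519475e-01, -3.11024334e+00,  2.75941145e-03]), 'force': array([-0.39794163,  0.15658025,  0.06756146]), 'wrist_torque': array([0.0007127 , 0.00049944, 0.00931065]), 'grasp_force': 0.0, 'finger_gap': 1.003807698895565}
scene {'vertical_fov': 54.19626176605628, 'cx': 319.4582928588207, 'cy': 195.81972039546298, 'distortion': array([-0.05433288,  0.        ,  0.        ,  0.        ,  0.        ]), 'xyz': array([0.90858547, 0.63314773, 0.67600367]), 'attitude': array([-0.76236537, -2.49531309,  1.22105487])}
side {'vertical_fov': 49.22167285645175, 'cx': 316.8545637630501, 'cy': 202.4038095154774, 'distortion': array([-0.07648421,  0.        ,  0.        ,  0.        ,  0.        ]), 'xyz': array([-0.07330301, -0.69857966,  0.66056288]), 'attitude': array([-2.05384332,  0.71997992, -0.407981  ])}
wrist {'vertical_fov': 64.82891280895713, 'cx': 323.31976255600557, 'cy': 194.89939987579982, 'distortion': array([-0.0384134,  0.       ,  0.       ,  0.       ,  0.       ]), 'xyz': array([0.09423161, 0.57193154, 0.37283425]), 'attitude': array([2.32734771, 1.75100672, 0.23700084])}
```

View pics/scene0.png

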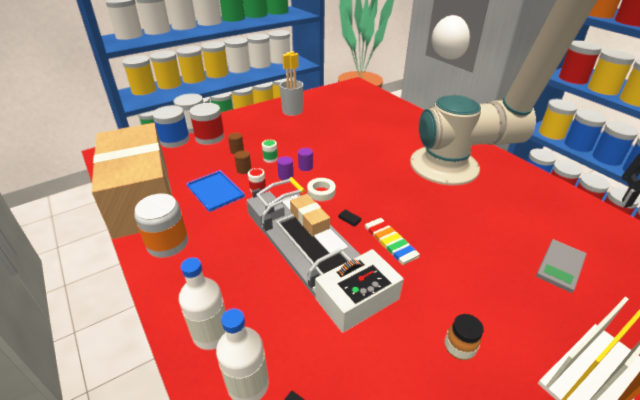

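View pics/side0.png

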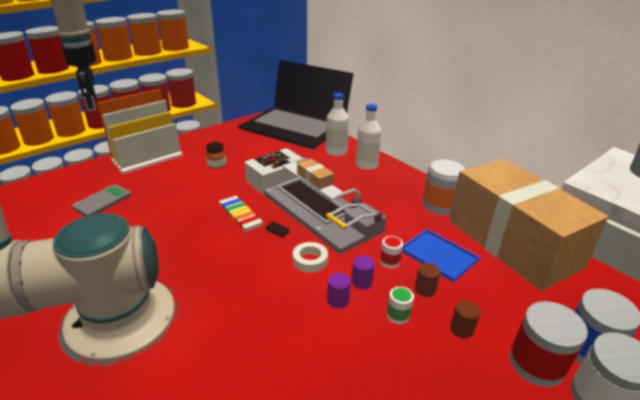

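The scene shows the machine (timer block ≈(358,290), lever end ≈(270,200)), carton (310,213) on the plate, tray (215,190), red pot (257,180) and green pot (269,150), plus purple and brown look-alikes. The side view agrees: red (391,250), green (400,303), tray (440,253). Next come helpers, network detections and magnified crops.

```bash
cat > h.py <<'E'
import numpy as np, cv2
from scipy.spatial.transform import Rotation as R
from scipy.optimize import least_squares
from plant import get_obs, cams
def cam(n):
    c=cams.calibration(n); f=200/np.tan(np.radians(c['vertical_fov'])/2)
    K=np.array([[f,0,c['cx']],[0,f,c['cy']],[0,0,1]])
    return K,np.array(c['distortion']),np.array(c['xyz']),R.from_rotvec(c['attitude']).as_matrix()
def proj(C,P):
    K,d,t,Rm=C; Rc=Rm.T
    return cv2.projectPoints(np.atleast_2d(np.array(P,float)),cv2.Rodrigues(Rc)[0],-Rc@t,K,d)[0][:,0]
def atz(C,uv,z):
    K,d,t,Rm=C
    p=cv2.undistortPoints(np.array([[uv]],float),K,d)[0,0]
    r=Rm@np.array([p[0],p[1],1]); return t+r*(z-t[2])/r[2]
def m2w(M,P):
    P=np.atleast_2d(np.array(P,float)); c,s=np.cos(M[2]),np.sin(M[2])
    return np.c_[M[0]+c*P[:,0]-s*P[:,1],M[1]+s*P[:,0]+c*P[:,1],P[:,2]]
def toolmove(target,yaw_R=None):
    "shift in tool axes to go to target from measured pose"
    o=get_obs(); Rm=R.from_rotvec(o['tool_rot']).as_matrix()
    return Rm.T@(np.array(target)-o['ee_pos'])
E
python3 - <<'E'
from h import *
im={}
for n in("scene","side"):
    C=cam(n); a=cams.camera(n); im[n]=a
    for th in("machine","lever_bar","wheel_top","carton","tray","pot_red","pot_green","pot_blue","pot_orange","tag_green","jar"):
        for d in cams.look_for(n,th)[:3]:
            if d['p']>.3: print(n,th,round(d['p'],2),np.round(d['box'],1),np.round(atz(C,d['box'][:2],.03),3))
a=im["scene"][110:340,180:440]; cv2.imwrite("pics/sc.png",cv2.resize(a,None,fx=2.6,fy=2.6,interpolation=3)[...,::-1])
a=im["side"][130:330,190:490]; cv2.imwrite("pics/si.png",cv2.resize(a,None,fx=2.6,fy=2.6,interpolation=3)[...,::-1])
E
```

```text
scene machine 0.75 [326.1 253.9 160.  155.9] [0.548 0.13  0.03 ]
scene lever_bar 0.65 [281.2 189.6  47.3  25.5] [ 0.513 -0.138  0.03 ]
scene lever_bar 0.5 [326.1 255.8 150.1 150.4] [0.552 0.135 0.03 ]
scene wheel_top 0.62 [353.1 271.1  24.9  20. ] [0.529 0.205 0.03 ]
scene wheel_top 0.43 [390.5 241.   57.   42.8] [0.399 0.181 0.03 ]
scene carton 0.77 [309.1 214.1  39.5  39. ] [ 0.505 -0.008  0.03 ]
scene carton 0.72 [323.1 256.4 151.9 156.4] [0.558 0.133 0.03 ]
scene tray 0.97 [215.9 192.7  55.2  40.3] [ 0.668 -0.225  0.03 ]
scene pot_red 0.81 [286.1 168.8  15.6  21.7] [ 0.45  -0.219  0.03 ]
scene pot_red 0.76 [233.  142.1  19.4  18.4] [ 0.515 -0.453  0.03 ]
scene pot_red 0.75 [304.5 160.   16.7  24. ] [ 0.379 -0.229  0.03 ]
scene pot_green 0.56 [267.  151.3   8.7  23.4] [ 0.45  -0.339  0.03 ]
scene pot_orange 0.63 [326.9 254.1 157.  151.3] [0.547 0.132 0.03 ]
scene jar 0.77 [464.  335.9  40.6  44.5] [0.456 0.448 0.03 ]
side machine 0.81 [316.2 200.8 138.4 105.7] [0.547 0.055 0.03 ]
side lever_bar 0.92 [351.4 213.3  45.1  27.8] [ 0.581 -0.046  0.03 ]
side wheel_top 0.45 [314.9 200.9 139.9 108.5] [0.544 0.057 0.03 ]
side carton 0.56 [314.9 174.3  33.   33.3] [0.634 0.169 0.03 ]
side carton 0.45 [314.1 200.2 143.1 109.2] [0.544 0.061 0.03 ]
side tray 0.78 [439.9 255.1  79.5  53.9] [ 0.625 -0.292  0.03 ]
side pot_red 0.73 [277.1 230.2  23.3  14.3] [0.39  0.012 0.03 ]
side pot_red 0.72 [465.8 320.9  28.7  33.6] [ 0.507 -0.446  0.03 ]
side pot_red 0.63 [392.7 253.   20.4  32.8] [ 0.547 -0.22   0.03 ]
side pot_green 0.61 [402.6 304.   31.1  36.6] [ 0.446 -0.34   0.03 ]
side pot_blue 0.51 [314.7 175.6  35.2  33.9] [0.629 0.163 0.03 ]
side pot_blue 0.39 [310.8 259.8  34.8  22.8] [ 0.387 -0.124  0.03 ]
side tag_green 0.72 [280.4 163.2  17.1   8.2] [0.594 0.288 0.03 ]
side jar 0.97 [216.4 154.7  22.1  27.8] [0.466 0.46  0.03 ]
side jar 0.56 [349.9 216.9  51.7  25.6] [ 0.567 -0.055  0.03 ]
```

View pics/sc.png

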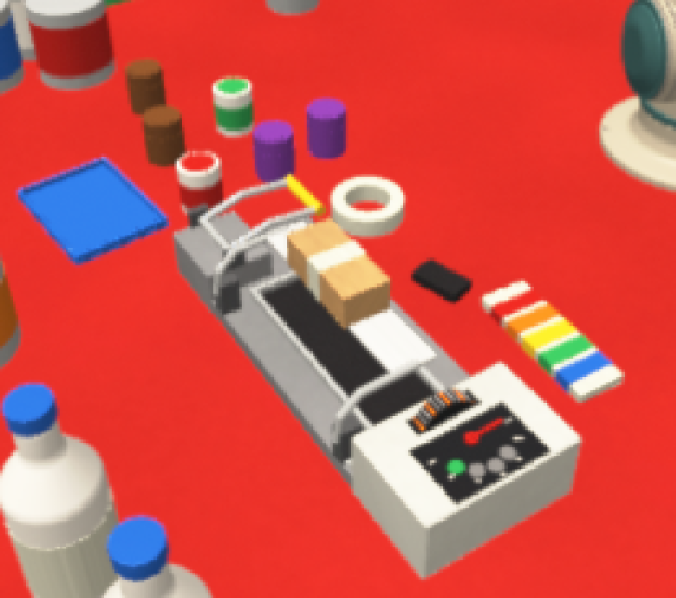

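View pics/si.png

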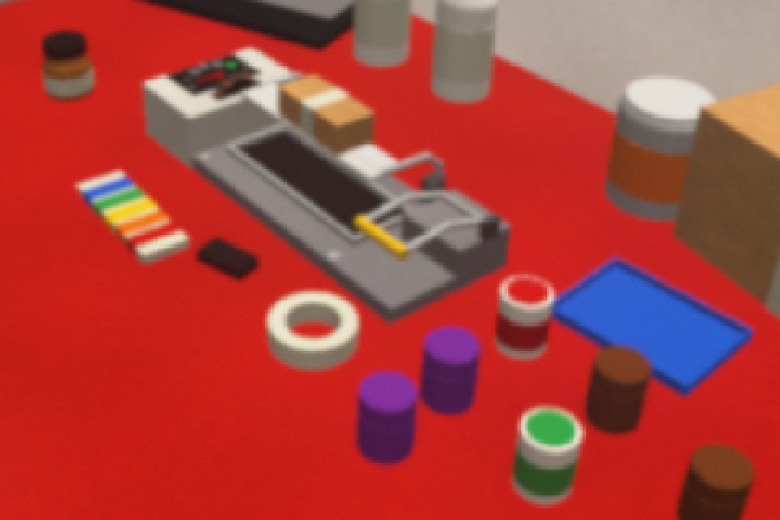

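The crops show: the needle at 0 clicks; from the needle the discs run grey (2), grey (3), grey (4), green (5), so the target is 5 clicks. There are only two pots, red and green. Fitting poses from the corner pixels.

```bash
python3 - <<'E'
from h import *
S,D=cam("scene"),cam("side")
sc=lambda p:np.array([180+p[0]/2.6,110+p[1]/2.6])-.3
si=lambda p:np.array([190+p[0]/2.6,130+p[1]/2.6])-.3
obs=[(S,sc(p),q) for p,q in [((505,363),(-.075,.125,.068)),((580,440),(-.075,.225,.068)),((355,440),(.075,.125,.068)),((427,578),(.075,.225,0)),((290,178),(-.055,-.197,.068)),((322,210),(-.055,-.133,.068)),((177,232),(.075,-.205,.05))]]
obs+=[(D,si(p),q) for p,q in [((390,318),(-.075,-.215,0)),((148,82),(-.075,.225,.068)),((200,120),(-.075,.125,.068)),((358,218),(-.055,-.133,.068)),((405,252),(-.055,-.197,.068))]]
f=lambda M:np.concatenate([proj(C,m2w(M,q))[0]-p for C,p,q in obs])
r=least_squares(f,[.55,.05,-.2],loss='soft_l1');print(r.x,np.degrees(r.x[2]));print(np.round(r.fun.reshape(-1,2),1).tolist())
M=r.x
for nm,q in [("bar",(-.055,-.165,.068)),("wheel",(0,.145,.084)),("deckR",(0,-.072,.02)),("deckL",(0,.072,.02)),("plate",(0,0,.089)),("barup",(.021,-.165,.157))]: print(nm,np.round(m2w(M,q)[0],4))
def box(nm,w,l,z,ps,pd,x0):
    cor=np.array([[-w/2,-l/2,z],[w/2,-l/2,z],[w/2,l/2,z],[-w/2,l/2,z]])
    def g(X):
        e=[]
        for C,P in((S,[sc(p) for p in ps]),(D,[si(p) for p in pd])):
            U=proj(C,m2w(X,cor)); 
            for p in P: e+=list(U[np.argmin(((U-p)**2).sum(1))]-p)
        return np.array(e)
    b=min((least_squares(g,[x0[0],x0[1],a]) for a in np.linspace(-1.5,1.5,13)),key=lambda r:r.cost)
    print(nm,np.round(b.x,4),np.degrees(b.x[2]),np.round(b.fun,1))
box("tray",.11,.15,.012,[(18,190),(102,158),(166,215),(82,262)],[(617,260),(750,332),(685,392),(553,307)],(.65,-.25))
box("carton",.046,.1,.123,[(288,237),(330,222),(388,272),(345,298)],[(311,75),(373,113),(344,128),(281,88)],(.55,.05))
for nm,p,q in [("red",(200,160),(526,291)),("green",(233,86),(550,428)),("purp1",(274,130),(451,346)),("purp2",(326,108),(388,390)),("brown1",(163,115),(620,364)),("brown2",(145,68),(720,464))]:
    print(nm,np.round(atz(S,sc(p),.058),4),np.round(atz(D,si(q),.058),4))
print("tape",atz(S,sc((368,198)),.024),atz(D,si((313,318)),.024))
E
```

```text
[ 0.54875086  0.07862581 -0.01694066] -0.970628541736631
[[-0.5, -0.5], [2.3, -0.1], [-1.2, -0.8], [-1.0, 2.4], [0.1, 1.1], [0.1, 0.9], [-1.4, 0.3], [2.2, 5.6], [-2.8, -0.3], [-4.5, -1.3], [-0.4, 1.1], [-0.8, 0.7]]
bar [ 0.491  -0.0854  0.068 ]
wheel [0.5512 0.2236 0.084 ]
deckR [0.5475 0.0066 0.02  ]
deckL [0.55   0.1506 0.02  ]
plate [0.5488 0.0786 0.089 ]
barup [ 0.567  -0.0867  0.157 ]
tray [ 0.6536 -0.2732  0.0809] 4.633327295134817 [-0.3 -0.3  1.3 -1.2  1.6  0.3 -2.  -2.2 -0.6 -1.1  1.7 -0.7  1.6 -1.2
 -2.6 -0.3]
carton [ 0.5513  0.0666 -0.005 ] -0.2872940539267674 [-1.6 -1.2 -0.7 -2.2  1.7  2.   0.4 -0.1  1.  -0.3  1.6 -0.3 -1.4 -0.6
 -1.3 -0.3]
red [ 0.5445 -0.2176  0.058 ] [ 0.5473 -0.2131  0.058 ]
green [ 0.4396 -0.3379  0.058 ] [ 0.4398 -0.337   0.058 ]
purp1 [ 0.4479 -0.2251  0.058 ] [ 0.4465 -0.2246  0.058 ]
purp2 [ 0.3738 -0.2325  0.058 ] [ 0.3727 -0.2315  0.058 ]
brown1 [ 0.5382 -0.3245  0.058 ] [ 0.5369 -0.3243  0.058 ]
brown2 [ 0.5093 -0.4384  0.058 ] [ 0.5087 -0.4394  0.058 ]
tape [ 0.40656517 -0.09728146  0.024     ] [ 0.40661238 -0.09598387  0.024     ]
```

Emit:
step_arm --moves '[[[0, 0, -0.007], [0, 0, 7]], [[0, 0, -0.007], [0, 0, 7]], [[0, 0, -0.007], [0, 0, 7]], [[0, 0, -0.007], [0, 0, 7]], [[0, 0, -0.007], [0, 0, 7]], [[0, 0, -0.007], [0, 0, 7]], [[0, 0, -0.007], [0, 0, 7]], [[0, 0, -0.007], [0, 0, 7]], [[0, 0, -0.007], [0, 0, 7]], [[0, 0, -0.007], [0, 0, 7]]]' --grip 0

```text
t: 2.13
ee_pos: [0.1594, 0.5525, 0.3017]
tool_rot: [-2.151, -2.289, -0.0]
force: [0.7, -0.3, 0.1]
finger_gap: 0.999
grasp_force: 0.0
```

Emit:
step_arm --moves '[[[0, 0, 0], [0, 0, 4.2]], [[-0.027, 0.0218, 0], [0, 0, 0]], [[-0.027, 0.0218, 0], [0, 0, 0]], [[-0.027, 0.0218, 0], [0, 0, 0]], [[-0.027, 0.0218, 0], [0, 0, 0]], [[-0.027, 0.0218, 0], [0, 0, 0]], [[-0.027, 0.0218, 0], [0, 0, 0]], [[-0.027, 0.0218, 0], [0, 0, 0]], [[-0.027, 0.0218, 0], [0, 0, 0]], [[-0.027, 0.0218, 0], [0, 0, 0]]]'

```text
t: 2.97
ee_pos: [0.355, 0.3071, 0.3015]
tool_rot: [2.227, 2.216, 0.001]
force: [-0.0, 0.6, -0.8]
finger_gap: 0.996
grasp_force: 0.0
```

Emit:
step_arm --moves '[[[-0.027, 0.0218, 0], [0, 0, 0]], [[-0.027, 0.0218, 0], [0, 0, 0]], [[-0.027, 0.0218, 0], [0, 0, 0]], [[-0.027, 0.0218, 0], [0, 0, 0]], [[-0.027, 0.0218, 0], [0, 0, 0]], [[-0.027, 0.0218, 0], [0, 0, 0]], [[-0.027, 0.0218, 0], [0, 0, 0]], [[-0.027, 0.0218, 0], [0, 0, 0]], [[-0.027, 0.0218, 0], [0, 0, 0]], [[0, 0, 0], [0, 0, 0]]]'

```text
t: 3.8
ee_pos: [0.5533, 0.0594, 0.3005]
tool_rot: [2.23, 2.207, -0.001]
force: [0.5, -0.3, -0.2]
finger_gap: 1.001
grasp_force: 0.0
```

```bash
cat >> h.py <<'E'
def st():
    o=get_obs(); Rm=R.from_rotvec(o['tool_rot']).as_matrix()
    print('t',round(o['t'],2),'tcp',np.round(o['ee_pos'],4),'yaw',round(np.degrees(np.arctan2(Rm[1,0],Rm[0,0])),2),'zax',np.round(Rm[:,2],3),'F',np.round(o['force'],1),'gap',round(o['finger_gap'],3),'gf',round(o['grasp_force'],1),'q',np.round(o['joint_positions'],2))
    return o
def to(t):
    print('->',t,'tool shift',np.round(toolmove(t),4))
E
python3 - <<'E'
from h import *
st();a=cams.camera("wrist");C=cam("wrist");print(C[2],C[3][:,2])
cv2.imwrite("pics/w1.png",a[...,::-1])
E
```

```text
t 3.8 tcp [0.5533 0.0594 0.3005] yaw 89.42 zax [ 0.002 -0.004 -1.   ] F [ 0.5 -0.3 -0.2] gap 1.001 gf 0.0 q [-0.02  0.22  1.42 -0.    1.51 -0.01]
[0.55254889 0.13123177 0.44287423] [-0.00372906 -0.27166144 -0.96238566]
```

View pics/w1.png

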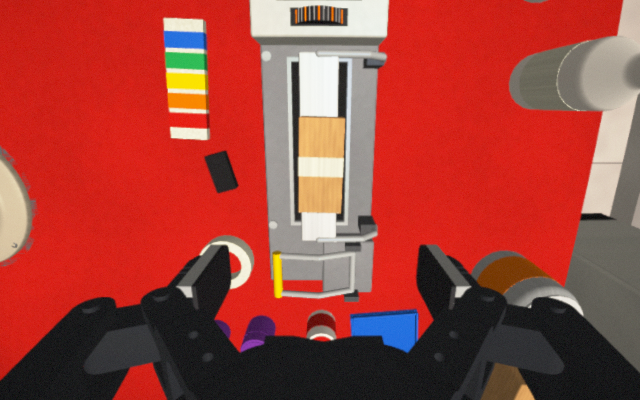

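The wrist view shows the plate (columns 300–338, rows 53–240), carton top (299–344, rows 117–213), lever bar at column 278 (rows 253–297), wheel (319,16) and tray (383,330). Refining the pose with these.

```bash
python3 - <<'E'
from h import *
C=cam("wrist")
for nm,uv,z in [("plateL",(319,53),.089),("plateR",(320,240),.089),("barL",(278,253),.068),("barR",(278,297),.068),("cart",(301,117),.123),("cart",(344,117),.123),("cart",(299,213),.123),("cart",(342,213),.123),("timer edge",(251,38),.068),("timer edge",(387,38),.068),("deck rim FR",(288,226),.028),("rim FL",(291,58),.028),("base FR",(270,290),.02),("base BR",(371,292),.05),("base F",(262,60),.02)]:
    print(nm,np.round(atz(C,uv,z),4))
E
```

```text
plateL [0.5482 0.1852 0.089 ]
plateR [ 0.5466 -0.0257  0.089 ]
barL [ 0.4911 -0.053   0.068 ]
barR [ 0.4877 -0.1192  0.068 ]
cart [0.53   0.1212 0.123 ]
cart [0.5725 0.1208 0.123 ]
cart [0.525 0.021 0.123]
cart [0.5712 0.0206 0.123 ]
timer edge [0.4736 0.2048 0.068 ]
timer edge [0.6225 0.2033 0.068 ]
deck rim FR [ 0.5007 -0.031   0.028 ]
rim FL [0.5129 0.1891 0.028 ]
base FR [ 0.4677 -0.1389  0.02  ]
base BR [ 0.6177 -0.1242  0.05  ]
base F [0.4757 0.1884 0.02  ]
```

Emit:
step_arm --moves '[[[0.0023, -0.0007, 0.022], [0, 0, 0.5]], [[0.0023, -0.0007, 0.022], [0, 0, 0]], [[0.0023, -0.0007, 0.022], [0, 0, 0]], [[0.0023, -0.0007, 0.022], [0, 0, 0]], [[0.0023, -0.0007, 0.022], [0, 0, 0]], [[0, 0, 0.022], [0, 0, 0]], [[0, 0, 0.022], [0, 0, 0]], [[0, 0, 0.022], [0, 0, 0]], [[0, 0, 0.022], [0, 0, 0]], [[0, 0, 0.0165], [0, 0, 0]]]'

```text
t: 4.68
ee_pos: [0.5443, 0.0772, 0.0854]
tool_rot: [-2.234, -2.206, 0.002]
force: [-0.5, 0.2, 0.1]
finger_gap: 1.0
grasp_force: 0.0
```

Emit:
step_arm --moves '[[[0, 0, 0], [0, 0, 0]], [[0, 0, 0], [0, 0, 0]], [[0, 0, 0], [0, 0, 0]], [[0, 0, 0], [0, 0, 0]], [[0, 0, 0], [0, 0, 0]], [[0, 0, 0], [0, 0, 0]], [[0, 0, 0], [0, 0, 0]], [[0, 0, 0], [0, 0, 0]], [[0, 0, 0], [0, 0, 0]], [[0, 0, 0], [0, 0, 0]]]' --grip 255

```text
t: 5.52
ee_pos: [0.5471, 0.0764, 0.0885]
tool_rot: [2.235, 2.205, 0.005]
force: [-0.6, 0.9, 6.3]
finger_gap: 0.531
grasp_force: 61.8
```

Emit:
step_arm --moves '[[[0, 0, -0.01], [0, 0, 0]], [[0, 0, -0.018], [0, 0, 0]], [[0, 0, -0.018], [0, 0, 0]], [[0, 0, -0.018], [0, 0, 0]], [[0, 0, -0.018], [0, 0, 0]], [[0, 0, -0.018], [0, 0, 0]], [[0, 0, -0.018], [0, 0, 0]], [[0, 0, -0.018], [0, 0, 0]], [[0, 0, -0.018], [0, 0, 0]], [[0, 0, -0.01], [0, 0, 0]]]'

```text
t: 6.35
ee_pos: [0.5464, 0.0759, 0.2534]
tool_rot: [2.235, 2.204, 0.003]
force: [0.9, -0.0, -0.6]
finger_gap: 0.53
grasp_force: 61.4
```

Emit:
step_arm --moves '[[[-0.018, 0.006, 0], [0, 0, 0]], [[-0.0285, 0.0094, 0], [0, 0, 0]], [[-0.0285, 0.0094, 0], [0, 0, 0]], [[-0.0285, 0.0094, 0], [0, 0, 0]], [[-0.0285, 0.0094, 0], [0, 0, 0]], [[-0.0285, 0.0094, 0], [0, 0, 0]], [[-0.0285, 0.0094, 0], [0, 0, 0]], [[-0.0285, 0.0094, 0], [0, 0, 0]], [[-0.0285, 0.0094, 0], [0, 0, 0]], [[-0.0285, 0.0094, 0], [0, 0, 0]]]'

```text
t: 7.18
ee_pos: [0.6325, -0.2011, 0.2505]
tool_rot: [-2.236, -2.205, 0.001]
force: [-0.1, -0.4, -0.2]
finger_gap: 0.532
grasp_force: 61.4
```

Emit:
step_arm --moves '[[[-0.0285, 0.0094, 0], [0, 0, 0]], [[-0.0285, 0.0094, 0], [0, 0, 0]], [[-0.01, 0.0034, 0], [0, 0, 0]], [[0, 0, 0], [0, 0, -3]], [[0, 0, 0], [0, 0, -3]], [[0, 0, 0], [0, 0, 0]], [[0, 0, 0], [0, 0, 0]], [[0, 0, 0], [0, 0, 0]], [[0, 0, 0], [0, 0, 0]], [[0, 0, 0], [0, 0, 0]]]'

```text
t: 8.02
ee_pos: [0.654, -0.2665, 0.2509]
tool_rot: [-2.118, -2.32, -0.0]
force: [-0.0, -0.6, -0.5]
finger_gap: 0.535
grasp_force: 61.4
```

```bash
python3 - <<'E'
from h import *
a=cams.camera("wrist");C=cam("wrist");st()
t=cams.look_for("wrist","tray");print(t[:1])
cv2.imwrite("pics/w2.png",a[...,::-1])
E
```

```text
t 8.07 tcp [ 0.654  -0.2666  0.251 ] yaw 95.21 zax [ 0.  0. -1.] F [-0.1 -0.6 -0.7] gap 0.53 gf 61.4 q [-0.49  0.47  1.15  0.    1.52 -0.58]
[{'box': [324.4, 138.4, 97.9, 67.2], 'p': 0.7}]
```

View pics/w2.png

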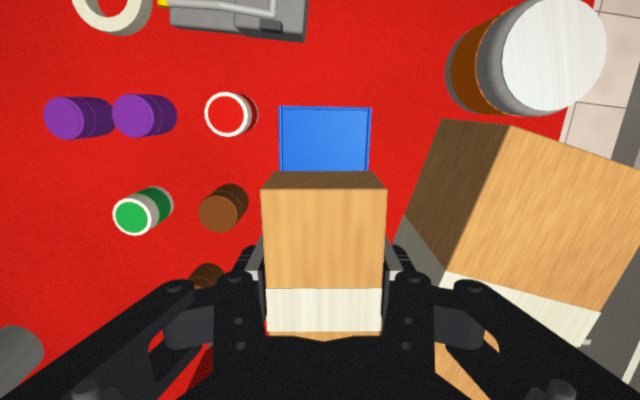

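The carton is held square; the tray's far edge runs (282,106)–(371,107), red lid (228,114), green lid (133,216).

```bash
python3 - <<'E'
from h import *
C=cam("wrist")
for nm,uv,z in [("trayA",(282,106),.012),("trayB",(371,107),.012),("red",(228,114),.058),("green",(133,216),.058),("brown",(220,210),.058)]: print(nm,np.round(atz(C,uv,z),4))
X=m2w((.6536,-.2732,.0809),[[-.055,.075,.012],[.055,.075,.012]]);print(X,proj(C,X))
E
```

```text
trayA [ 0.6001 -0.2015  0.012 ]
trayB [ 0.7038 -0.1932  0.012 ]
red [ 0.5504 -0.2139  0.058 ]
green [ 0.4421 -0.3365  0.058 ]
brown [ 0.5425 -0.3199  0.058 ]
[[ 0.592719   -0.20288994  0.012     ]
 [ 0.70235923 -0.19400065  0.012     ]] [[275.66741262 106.64999736]
 [369.65008095 107.58975829]]
```

Emit:
step_arm --moves '[[[0, 0.002, 0.0265], [0, 0, 0]], [[0, 0, 0.0265], [0, 0, 0]], [[0, 0, 0.0265], [0, 0, 0]], [[0, 0, 0.0265], [0, 0, 0]], [[0, 0, 0.0265], [0, 0, 0]], [[0, 0, 0.0265], [0, 0, 0]], [[0, 0, 0.0265], [0, 0, 0]], [[0, 0, 0.0265], [0, 0, 0]], [[0, 0, 0.015], [0, 0, 0]], [[0, 0, 0.01], [0, 0, 0]]]'

```text
t: 8.95
ee_pos: [0.6547, -0.266, 0.0111]
tool_rot: [-2.116, -2.317, 0.002]
force: [-0.6, 0.4, -1.0]
finger_gap: 0.528
grasp_force: 61.4
```

Emit:
step_arm --moves '[[[0, 0, 0.004], [0, 0, 0]], [[0, 0, 0.003], [0, 0, 0]], [[0, 0, 0], [0, 0, 0]], [[0, 0, 0], [0, 0, 0]], [[0, 0, 0], [0, 0, 0]], [[0, 0, 0], [0, 0, 0]], [[0, 0, 0], [0, 0, 0]], [[0, 0, 0], [0, 0, 0]], [[0, 0, 0], [0, 0, 0]], [[0, 0, 0], [0, 0, 0]]]'

```text
t: 9.78
ee_pos: [0.6561, -0.2668, 0.0069]
tool_rot: [2.118, 2.32, 0.0]
force: [-0.2, 1.2, -0.5]
finger_gap: 0.533
grasp_force: 61.4
```

Emit:
step_arm --moves '[[[0, 0, 0.001], [0, 0, 0]], [[0, 0, 0.001], [0, 0, 0]], [[0, 0, 0], [0, 0, 0]], [[0, 0, 0], [0, 0, 0]], [[0, 0, 0], [0, 0, 0]], [[0, 0, 0], [0, 0, 0]], [[0, 0, 0], [0, 0, 0]], [[0, 0, 0], [0, 0, 0]], [[0, 0, 0], [0, 0, 0]], [[0, 0, 0], [0, 0, 0]]]'

```text
t: 10.62
ee_pos: [0.6561, -0.2668, 0.0048]
tool_rot: [2.118, 2.32, 0.0]
force: [0.3, -0.5, -0.9]
finger_gap: 0.528
grasp_force: 61.4
```

Emit:
step_arm --moves '[[[0, 0, 0], [0, 0, 0]], [[0, 0, 0], [0, 0, 0]], [[0, 0, 0], [0, 0, 0]], [[0, 0, 0], [0, 0, 0]], [[0, 0, -0.01], [0, 0, 0]], [[0, 0, -0.02], [0, 0, 0]], [[0, 0, -0.03], [0, 0, 0]], [[0, 0, -0.03], [0, 0, 0]], [[0, 0, -0.03], [0, 0, 0]], [[0, 0, -0.03], [0, 0, 0]]]' --grip 80

```text
t: 11.45
ee_pos: [0.6559, -0.2667, 0.1571]
tool_rot: [2.118, 2.32, 0.0]
force: [0.3, -0.3, 0.1]
finger_gap: 0.684
grasp_force: 0.0
```

Emit:
step_arm --moves '[[[0, 0, -0.03], [0, 0, 0]], [[0, 0, -0.03], [0, 0, 0]], [[0, 0, -0.02], [0, 0, 0]], [[0, 0, 0], [0, 0, 3]], [[0, 0, 0], [0, 0, 3]], [[0, 0, 0], [0, 0, 0]], [[0, 0, 0], [0, 0, 0]], [[0, 0, 0], [0, 0, 0]], [[0, 0, 0], [0, 0, 0]], [[0, 0, 0], [0, 0, 0]]]'

```text
t: 12.28
ee_pos: [0.6559, -0.2667, 0.2344]
tool_rot: [-2.236, -2.206, 0.0]
force: [0.7, 0.7, 0.1]
finger_gap: 0.686
grasp_force: 0.0
```

```bash
python3 - <<'E'
from h import *
st();M=(.548,.0795,-.013)
b=m2w(M,[[-.055,-.165,.25]])[0];to(b)
a=cams.camera("wrist");b=cams.camera("side")
cv2.imwrite("pics/x1.png",np.vstack([a[80:400],cv2.resize(b[190:330,280:540],(640,270))])[...,::-1])
E
```

```text
t 12.28 tcp [ 0.6559 -0.2667  0.2344] yaw 89.24 zax [-0.001  0.    -1.   ] F [0.7 0.7 0.1] gap 0.686 gf 0.0 q [-0.48  0.48  1.18  0.    1.49 -0.47]
-> [ 0.49085971 -0.08477108  0.25      ] tool shift [ 0.1797 -0.1675 -0.0154]
```

View pics/x1.png

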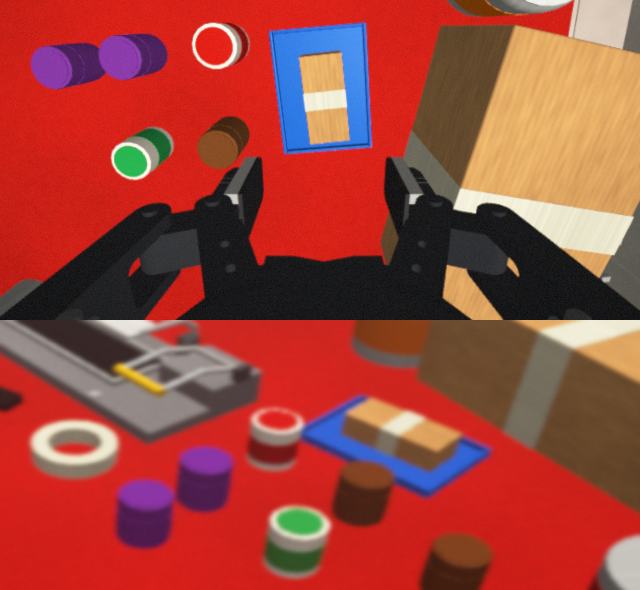

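The wrist and side views show the carton flat in the tray (wrist (324,178)). Now to the lever bar.

Emit:
step_arm --moves '[[[0.0257, -0.0239, 0], [0, 0, 0]], [[0.0257, -0.0239, 0], [0, 0, 0]], [[0.0257, -0.0239, 0], [0, 0, 0]], [[0.0257, -0.0239, 0], [0, 0, 0]], [[0.0257, -0.0239, 0], [0, 0, 0]], [[0.0257, -0.0239, 0], [0, 0, 0]], [[0.0257, -0.0239, 0], [0, 0, 0]], [[0, 0, 0.01], [0, 0, 0]], [[0, 0, 0.02], [0, 0, 0]], [[0, 0, 0.02], [0, 0, 0]]]'

```text
t: 13.22
ee_pos: [0.4919, -0.0844, 0.1854]
tool_rot: [2.233, 2.205, 0.003]
force: [0.1, -0.2, 0.1]
finger_gap: 0.686
grasp_force: 0.0
```

Emit:
step_arm --moves '[[[0, 0, 0.02], [0, 0, 0]], [[0, 0, 0.02], [0, 0, 0]], [[0, 0, 0.02], [0, 0, 0]], [[0, 0, 0.02], [0, 0, 0]], [[0, 0, 0.02], [0, 0, 0]], [[0, 0, 0.02], [0, 0, 0]], [[0, 0, 0.01], [0, 0, 0]], [[0, 0, 0.005], [0, 0, 0]], [[0, 0, 0], [0, 0, 0]], [[0, 0, 0], [0, 0, 0]]]'

```text
t: 14.05
ee_pos: [0.4917, -0.0848, 0.05]
tool_rot: [2.236, 2.206, 0.0]
force: [-1.5, -0.3, -1.1]
finger_gap: 0.689
grasp_force: 0.0
```

Emit:
step_arm --moves '[[[0, 0, 0], [0, 0, 0]], [[0, 0, 0], [0, 0, 0]], [[0, 0, 0], [0, 0, 0]], [[0, 0, 0], [0, 0, 0]], [[0, 0, 0], [0, 0, 0]], [[0, 0, 0], [0, 0, 0]], [[0, 0, 0], [0, 0, 0]], [[0, 0, 0], [0, 0, 0]], [[0, 0, 0], [0, 0, 0]], [[0, 0, 0], [0, 0, 0]]]' --grip 255

```text
t: 14.88
ee_pos: [0.491, -0.0846, 0.0505]
tool_rot: [2.236, 2.206, -0.0]
force: [-2.4, -1.4, 5.6]
finger_gap: 0.116
grasp_force: 58.5
```

Emit:
step_arm --moves '[[[0, 0.0009, -0.0062], [0, 0, 0]], [[0, 0.0009, -0.0062], [0, 0, 0]], [[0, 0.0016, -0.006], [0, 0, 0]], [[0, 0.0017, -0.006], [0, 0, 0]], [[0, 0.0024, -0.0058], [0, 0, 0]], [[0, 0.0024, -0.0057], [0, 0, 0]], [[0, 0.0031, -0.0055], [0, 0, 0]], [[0, 0.0031, -0.0054], [0, 0, 0]], [[0, 0.0037, -0.005], [0, 0, 0]], [[0, 0.0037, -0.005], [0, 0, 0]]]'

```text
t: 15.72
ee_pos: [0.5112, -0.0849, 0.1066]
tool_rot: [-2.232, -2.203, 0.009]
force: [-6.8, -4.1, -4.7]
finger_gap: 0.118
grasp_force: 58.3
```

Emit:
step_arm --moves '[[[0, 0.0043, -0.0045], [0, 0, 0]], [[0, 0.0044, -0.0045], [0, 0, 0]], [[0, 0.0048, -0.0039], [0, 0, 0]], [[0, 0.0049, -0.0039], [0, 0, 0]], [[0, 0.0053, -0.0033], [0, 0, 0]], [[0, 0.0054, -0.0033], [0, 0, 0]], [[0, 0.0057, -0.0026], [0, 0, 0]], [[0, 0.0057, -0.0026], [0, 0, 0]], [[0, 0.0059, -0.0019], [0, 0, 0]], [[0, 0.006, -0.0018], [0, 0, 0]]]'

```text
t: 16.55
ee_pos: [0.5637, -0.0857, 0.143]
tool_rot: [-2.234, -2.205, 0.007]
force: [-11.5, -0.7, 18.6]
finger_gap: 0.117
grasp_force: 62.0
```

Emit:
step_arm --moves '[[[0, 0.002, -0.0005], [0, 0, 0]], [[0, 0.002, -0.0005], [0, 0, 0]], [[0, 0.001, 0], [0, 0, 0]], [[0, 0, 0], [0, 0, 0]], [[0, 0, 0], [0, 0, 0]], [[0, 0, 0], [0, 0, 0]], [[0, 0, 0], [0, 0, 0]], [[0, 0, 0], [0, 0, 0]], [[0, 0, 0], [0, 0, 0]], [[0, 0, 0], [0, 0, 0]]]'

```text
t: 17.38
ee_pos: [0.5671, -0.0857, 0.1439]
tool_rot: [-2.232, -2.204, 0.01]
force: [-16.7, -1.6, 19.9]
finger_gap: 0.106
grasp_force: 62.1
```

```bash
python3 - <<'E'
from h import *
st()
a=cams.camera("scene");b=cams.camera("side")
cv2.imwrite("pics/x2.png",np.hstack([cv2.resize(a[110:330,200:420],(400,400)),cv2.resize(b[130:290,240:400],(400,400))])[...,::-1])
E
```

```text
t 17.38 tcp [ 0.5671 -0.0857  0.1439] yaw 89.27 zax [-0.008 -0.001 -1.   ] F [-16.7  -1.6  19.9] gap 0.106 gf 62.1 q [-0.27  0.34  1.64 -0.    1.17 -0.26]
```

View pics/x2.png

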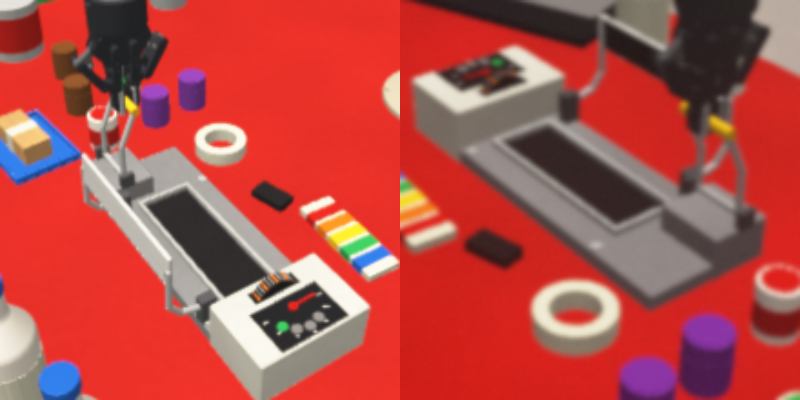

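The gate stands upright and the lever is at its stop. Release, rise, and go above the red pot.

Emit:
step_arm --moves '[[[0, 0, 0], [0, 0, 0]], [[0, 0, 0], [0, 0, 0]], [[0, 0, 0], [0, 0, 0]], [[0, 0, 0], [0, 0, 0]], [[0, -0.002, -0.01], [0, 0, 0]], [[0, 0, -0.02], [0, 0, 0]], [[0, 0, -0.025], [0, 0, 0]], [[0, 0, -0.025], [0, 0, 0]], [[0, 0, -0.025], [0, 0, 0]], [[0, 0, -0.015], [0, 0, 0]]]' --grip 80

```text
t: 18.32
ee_pos: [0.5715, -0.0857, 0.2636]
tool_rot: [2.234, 2.203, 0.005]
force: [-0.7, 0.4, 0.4]
finger_gap: 0.687
grasp_force: 0.0
```

Emit:
step_arm --moves '[[[-0.02, -0.0025, 0], [0, 0, 0]], [[-0.02, -0.0025, 0], [0, 0, 0]], [[-0.02, -0.0025, 0], [0, 0, 0]], [[-0.02, -0.0025, 0], [0, 0, 0]], [[-0.02, -0.0025, 0], [0, 0, 0]], [[-0.02, -0.0025, 0], [0, 0, 0]], [[-0.009, 0, 0], [0, 0, 0]], [[0, 0, 0], [0, 0, 0]], [[0, 0, 0], [0, 0, 0]], [[0, 0, 0], [0, 0, 0]]]'

```text
t: 19.15
ee_pos: [0.5535, -0.2134, 0.26]
tool_rot: [-2.236, -2.206, -0.001]
force: [1.0, 0.2, -1.0]
finger_gap: 0.684
grasp_force: 0.0
```

```bash
cat >> h.py <<'E'
def lid(n,hsv_lo,hsv_hi,z=.058):
    "colour blobs (lid spots): pixel, world at z"
    a=cams.camera(n); C=cam(n)
    m=cv2.inRange(cv2.cvtColor(a,cv2.COLOR_RGB2HSV),hsv_lo,hsv_hi)
    k,_,s,c=cv2.connectedComponentsWithStats(m)
    for i in range(1,k):
        if s[i,4]>40: print(n,np.round(c[i],1),s[i],np.round(atz(C,c[i],z),4))
    return a
E
python3 - <<'E'
from h import *
st()
a=lid("wrist",(55,80,60),(75,255,255)); b=lid("side",(55,80,60),(75,255,255)); lid("scene",(55,80,60),(75,255,255))
# red pot: white lid ring
C=cam("wrist");m=cv2.inRange(cv2.cvtColor(a,cv2.COLOR_RGB2HSV),(0,0,150),(179,70,255))
k,_,s,c=cv2.connectedComponentsWithStats(m)
for i in range(1,k):
    if s[i,4]>100: print('white',s[i],np.round(c[i]),np.round(atz(C,[s[i,0]+s[i,2]/2,s[i,1]+s[i,3]/2],.058),4))
cv2.imwrite("pics/w3.png",np.hstack([a,cv2.resize(b[170:370,380:460],(160,400))])[...,::-1])
E
```

```text
t 19.15 tcp [ 0.5535 -0.2134  0.26  ] yaw 89.24 zax [ 0.     0.001 -1.   ] F [ 1.   0.2 -1. ] gap 0.684 gf 0.0 q [-0.49  0.29  1.41  0.    1.44 -0.47]
wrist [234.2 244.5] [225 240  18  12  96] [ 0.4464 -0.3009  0.058 ]
side [234.4 206.3] [227 203  16   8  47] [0.3426 0.1275 0.058 ]
side [401.3 294.4] [393 289  18  12 176] [ 0.4397 -0.3374  0.058 ]
scene [268.2   6.9] [251   0  37  17 533] [-0.4619 -2.041   0.058 ]
scene [346.9  21.7] [340   0  16  50 476] [-0.6714 -1.3958  0.058 ]
scene [365.6  18.3] [355   0  22  44 639] [-0.826  -1.4011  0.058 ]
scene [383.1  21.2] [374   0  19  48 328] [-0.8725 -1.2848  0.058 ]
scene [222.8 104.5] [211 100  21  11 126] [ 0.4494 -0.685   0.058 ]
scene [146.2 121. ] [141 119  13   5  42] [ 0.7233 -0.7131  0.058 ]
scene [268.8 142.8] [264 141  11   5  44] [ 0.4412 -0.3386  0.058 ]
scene [270.1 154.8] [264 150  13  10  92] [ 0.4716 -0.2733  0.058 ]
scene [396.3 244.9] [387 239  21  14 126] [0.4187 0.2172 0.058 ]
scene [558.5 273.7] [544 265  30  19 241] [0.1939 0.4739 0.058 ]
scene [354.9 289. ] [351 286   8   7  43] [0.5713 0.2625 0.058 ]
white [ 249    0   82   90 5961] [285.  45.] [ 0.522  -0.0832  0.058 ]
white [ 321   11   67   80 3504] [357.  52.] [ 0.5872 -0.0898  0.058 ]
white [ 158   30   73   74 2547] [192.  66.] [ 0.4225 -0.1022  0.058 ]
white [ 582   44   58  107 4690] [616. 101.] [ 0.8665 -0.1353  0.058 ]
white [298 151  40  41 408] [318. 169.] [ 0.5481 -0.2138  0.058 ]
white [389 176  39  51 635] [409. 215.] [ 0.6511 -0.25    0.058 ]
white [ 544  303   96   49 2984] [597. 327.] [ 0.9125 -0.4307  0.058 ]
```

View pics/w3.png

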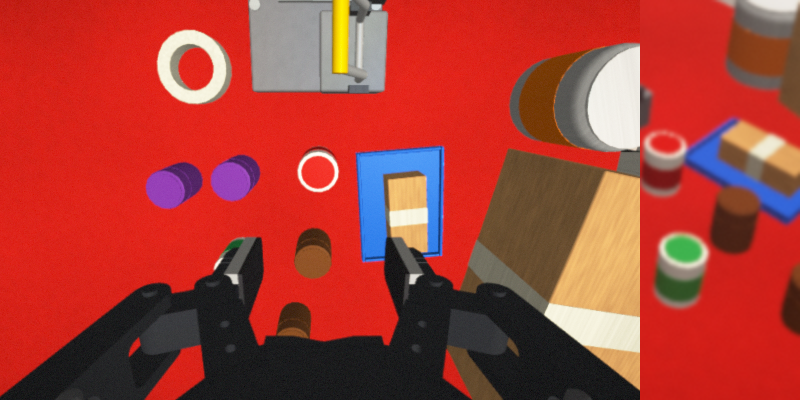

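Wrist view: red lid ring at (318,171) → (0.548,−0.214), consistent; green unmoved. Grasp red.

Emit:
step_arm --moves '[[[0, -0.0054, 0.015], [0, 0, 0]], [[0, 0, 0.027], [0, 0, 0]], [[0, 0, 0.027], [0, 0, 0]], [[0, 0, 0.027], [0, 0, 0]], [[0, 0, 0.027], [0, 0, 0]], [[0, 0, 0.027], [0, 0, 0]], [[0, 0, 0.027], [0, 0, 0]], [[0, 0, 0.027], [0, 0, 0]], [[0, 0, 0.02], [0, 0, 0]], [[0, 0, 0.01], [0, 0, 0]]]'

```text
t: 20.13
ee_pos: [0.5465, -0.2127, 0.0232]
tool_rot: [-2.232, -2.204, 0.002]
force: [-0.8, -0.1, 0.2]
finger_gap: 0.685
grasp_force: 0.0
```

Emit:
step_arm --moves '[[[0, 0, 0], [0, 0, 0]], [[0, 0, 0], [0, 0, 0]], [[0, 0, 0], [0, 0, 0]], [[0, 0, 0], [0, 0, 0]], [[0, 0, 0], [0, 0, 0]], [[0, 0, 0], [0, 0, 0]], [[0, 0, 0], [0, 0, 0]], [[0, 0, 0], [0, 0, 0]], [[0, 0, 0], [0, 0, 0]], [[0, 0, 0], [0, 0, 0]]]' --grip 255

```text
t: 20.97
ee_pos: [0.5479, -0.2144, 0.0259]
tool_rot: [-2.237, -2.206, -0.0]
force: [-0.1, -0.1, -1.2]
finger_gap: 0.526
grasp_force: 61.2
```

Emit:
step_arm --moves '[[[0, 0, -0.012], [0, 0, 0]], [[0, 0, -0.026], [0, 0, 0]], [[0, 0, -0.026], [0, 0, 0]], [[0, 0, -0.026], [0, 0, 0]], [[0, 0, -0.026], [0, 0, 0]], [[0, 0, -0.026], [0, 0, 0]], [[0, 0, -0.026], [0, 0, 0]], [[0, 0, -0.026], [0, 0, 0]], [[0, 0, -0.026], [0, 0, 0]], [[0, 0, -0.015], [0, 0, 0]]]'

```text
t: 21.8
ee_pos: [0.5487, -0.2148, 0.2641]
tool_rot: [2.234, 2.203, 0.002]
force: [1.0, -0.8, -1.9]
finger_gap: 0.526
grasp_force: 61.5
```

Emit:
step_arm --moves '[[[0.016, 0, 0], [0, 0, 0]], [[0.025, -0.0003, 0], [0, 0, 0]], [[0.025, -0.0003, 0], [0, 0, 0]], [[0.025, -0.0003, 0], [0, 0, 0]], [[0.025, -0.0003, 0], [0, 0, 0]], [[0.025, -0.0003, 0], [0, 0, 0]], [[0.025, -0.0003, 0], [0, 0, 0]], [[0.025, -0.0003, 0], [0, 0, 0]], [[0.025, -0.0003, 0], [0, 0, 0]], [[0.025, -0.0003, 0], [0, 0, 0]]]'

```text
t: 22.63
ee_pos: [0.5472, 0.0289, 0.2595]
tool_rot: [-2.235, -2.205, 0.002]
force: [-0.4, -0.3, -2.2]
finger_gap: 0.522
grasp_force: 61.5
```

Emit:
step_arm --moves '[[[0.025, -0.0003, 0], [0, 0, 0]], [[0.025, -0.0003, 0], [0, 0, 0]], [[0.025, -0.0003, 0], [0, 0, 0]], [[0.025, -0.0003, 0], [0, 0, 0]], [[0.025, -0.0003, 0], [0, 0, 0]], [[0, 0, 0], [0, 0, 0]], [[0, 0, 0], [0, 0, 0]], [[0, 0, 0], [0, 0, 0]], [[0, 0, 0], [0, 0, 0]], [[0, 0, 0], [0, 0, 0]]]'

```text
t: 23.47
ee_pos: [0.5486, 0.1508, 0.2606]
tool_rot: [-2.238, -2.205, 0.001]
force: [1.5, 1.0, -1.5]
finger_gap: 0.528
grasp_force: 61.5
```

```bash
python3 - <<'E'
from h import *
st();a=cams.camera("wrist");C=cam("wrist")
for p in [(0,.145,.084),(-.075,.125,.068),(.075,.125,.068),(-.035,.105,.028),(.035,.105,.028),(0,.18,.068)]:
    u=proj(C,m2w((.548,.0795,-.013),p))[0];cv2.circle(a,tuple(int(x) for x in np.round(u)),3,(0,255,255),1)
cv2.imwrite("pics/w4.png",a[...,::-1])
E
```

```text
t 23.47 tcp [0.5486 0.1508 0.2606] yaw 89.14 zax [-0.001 -0.    -1.   ] F [ 1.5  1.  -1.5] gap 0.528 gf 61.5 q [ 0.15  0.25  1.47 -0.    1.42  0.16]
```

View pics/w4.png

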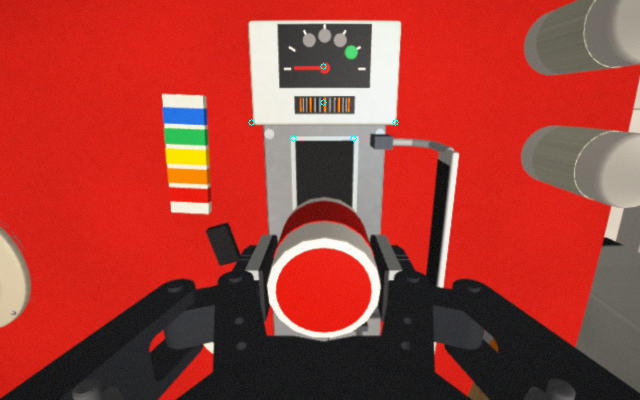

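The overlay matches the machine to within about 2 px (x ≈ +1 mm). Lower the red pot.

Emit:
step_arm --moves '[[[0, 0.001, 0.015], [0, 0, 0]], [[0, 0, 0.025], [0, 0, 0]], [[0, 0, 0.025], [0, 0, 0]], [[0, 0, 0.025], [0, 0, 0]], [[0, 0, 0.025], [0, 0, 0]], [[0, 0, 0.025], [0, 0, 0]], [[0, 0, 0.025], [0, 0, 0]], [[0, 0, 0.025], [0, 0, 0]], [[0, 0, 0.015], [0, 0, 0]], [[0, 0, 0.0065], [0, 0, 0]]]'

```text
t: 24.35
ee_pos: [0.5481, 0.1507, 0.0469]
tool_rot: [-2.236, -2.203, 0.006]
force: [-0.0, -0.1, -1.0]
finger_gap: 0.521
grasp_force: 61.5
```

Emit:
step_arm --moves '[[[0, 0, 0.0008], [0, 0, 0]], [[0, 0, 0.0007], [0, 0, 0]], [[0, 0, 0], [0, 0, 0]], [[0, 0, 0], [0, 0, 0]], [[0, 0, 0], [0, 0, 0]], [[0, 0, 0], [0, 0, 0]], [[0, 0, 0], [0, 0, 0]], [[0, 0, 0], [0, 0, 0]], [[0, 0, 0], [0, 0, 0]], [[0, 0, 0], [0, 0, 0]]]'

```text
t: 25.18
ee_pos: [0.5498, 0.1517, 0.0479]
tool_rot: [-2.237, -2.206, -0.0]
force: [-0.4, -0.2, -1.9]
finger_gap: 0.522
grasp_force: 61.5
```

Emit:
step_arm --moves '[[[0, 0, 0.0008], [0, 0, 0]], [[0, 0, 0.0007], [0, 0, 0]], [[0, 0, 0], [0, 0, 0]], [[0, 0, 0], [0, 0, 0]], [[0, 0, 0], [0, 0, 0]], [[0, 0, 0], [0, 0, 0]], [[0, 0, 0], [0, 0, 0]], [[0, 0, 0], [0, 0, 0]], [[0, 0, 0], [0, 0, 0]], [[0, 0, 0], [0, 0, 0]]]'

```text
t: 26.02
ee_pos: [0.5498, 0.1516, 0.0464]
tool_rot: [2.237, 2.206, 0.0]
force: [-0.6, 0.7, -2.6]
finger_gap: 0.524
grasp_force: 61.5
```

Emit:
step_arm --moves '[[[0, 0, 0], [0, 0, 0]], [[0, 0, 0], [0, 0, 0]], [[0, 0, 0], [0, 0, 0]], [[0, 0, 0], [0, 0, 0]], [[0, 0, -0.01], [0, 0, 0]], [[0, 0, -0.03], [0, 0, 0]], [[0, 0, -0.035], [0, 0, 0]], [[0, 0, -0.04], [0, 0, 0]], [[0, 0, -0.04], [0, 0, 0]], [[0, 0, -0.04], [0, 0, 0]]]' --grip 80

```text
t: 26.85
ee_pos: [0.5493, 0.1516, 0.2443]
tool_rot: [2.236, 2.206, 0.001]
force: [0.8, 0.1, -0.1]
finger_gap: 0.683
grasp_force: 0.0
```

Emit:
step_arm --moves '[[[0, 0, -0.019], [0, 0, 0]], [[-0.0273, -0.00565, 0], [0, 0, 0]], [[-0.0273, -0.00565, 0], [0, 0, 0]], [[-0.0273, -0.00565, 0], [0, 0, 0]], [[-0.0273, -0.00565, 0], [0, 0, 0]], [[-0.0273, -0.00565, 0], [0, 0, 0]], [[-0.0273, -0.00565, 0], [0, 0, 0]], [[-0.0273, -0.00565, 0], [0, 0, 0]], [[-0.0273, -0.00565, 0], [0, 0, 0]], [[-0.0273, -0.00565, 0], [0, 0, 0]]]'

```text
t: 27.68
ee_pos: [0.4949, -0.0945, 0.2613]
tool_rot: [2.236, 2.205, 0.001]
force: [-0.2, -0.0, -0.3]
finger_gap: 0.685
grasp_force: 0.0
```

Emit:
step_arm --moves '[[[-0.0273, -0.00565, 0], [0, 0, 0]], [[-0.0273, -0.00565, 0], [0, 0, 0]], [[-0.0273, -0.00565, 0], [0, 0, 0]], [[-0.0273, -0.00565, 0], [0, 0, 0]], [[-0.0273, -0.00565, 0], [0, 0, 0]], [[-0.0273, -0.00565, 0], [0, 0, 0]], [[-0.0273, -0.00565, 0], [0, 0, 0]], [[0, 0, 0], [0, 0, 0]], [[0, 0, 0], [0, 0, 0]], [[0, 0, 0], [0, 0, 0]]]'

```text
t: 28.52
ee_pos: [0.4532, -0.2834, 0.2608]
tool_rot: [-2.237, -2.205, -0.001]
force: [-0.5, 0.8, -0.5]
finger_gap: 0.684
grasp_force: 0.0
```

```bash
python3 - <<'E'
from h import *
st()
a=lid("wrist",(55,80,60),(75,255,255));b=lid("side",(55,80,60),(75,255,255));c=cams.camera("scene")
cv2.imwrite("pics/w5.png",np.hstack([a[100:400,100:500],cv2.resize(c[120:310,200:420],(347,300))])[...,::-1])
E
```

```text
t 28.52 tcp [ 0.4532 -0.2834  0.2608] yaw 89.18 zax [ 0.     0.001 -1.   ] F [-0.5  0.8 -0.5] gap 0.684 gf 0.0 q [-0.69  0.2   1.54  0.    1.41 -0.68]
wrist [314.4 193.8] [297 189  34  17 173] [ 0.4434 -0.3093  0.058 ]
wrist [311.9 217. ] [296 203  32  30 740] [ 0.4399 -0.3373  0.058 ]
side [234.2 206.3] [226 203  17   8  48] [0.3422 0.1276 0.058 ]
side [401.4 294.5] [393 289  18  12 177] [ 0.4397 -0.3375  0.058 ]
```

View pics/w5.png

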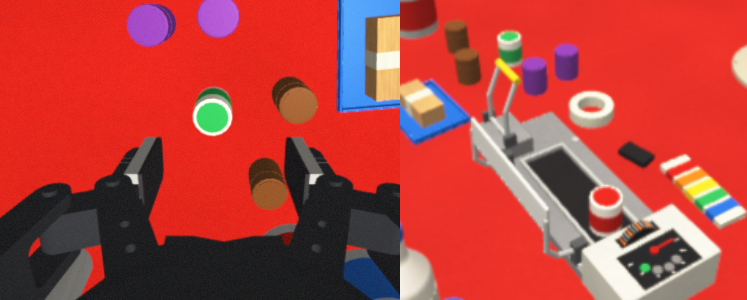

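Red stands upright on the deck; green lid is at (0.440,−0.337). Grasp green.

Emit:
step_arm --moves '[[[-0.0271, -0.0062, 0], [0, 0, 0]], [[-0.0271, -0.0062, 0], [0, 0, 0]], [[0, 0, 0.015], [0, 0, 0]], [[0, 0, 0.03], [0, 0, 0]], [[0, 0, 0.03], [0, 0, 0]], [[0, 0, 0.03], [0, 0, 0]], [[0, 0, 0.03], [0, 0, 0]], [[0, 0, 0.03], [0, 0, 0]], [[0, 0, 0.03], [0, 0, 0]], [[0, 0, 0.02], [0, 0, 0]]]'

```text
t: 29.5
ee_pos: [0.4396, -0.3358, 0.043]
tool_rot: [-2.233, -2.206, -0.0]
force: [-0.6, -0.5, 0.0]
finger_gap: 0.686
grasp_force: 0.0
```

Emit:
step_arm --moves '[[[0, 0, 0.012], [0, 0, 0]], [[0, 0, 0.008], [0, 0, 0]], [[0, 0, 0], [0, 0, 0]], [[0, 0, 0], [0, 0, 0]], [[0, 0, 0], [0, 0, 0]], [[0, 0, 0], [0, 0, 0]], [[0, 0, 0], [0, 0, 0]], [[0, 0, 0], [0, 0, 0]], [[0, 0, 0], [0, 0, 0]], [[0, 0, 0], [0, 0, 0]]]'

```text
t: 30.33
ee_pos: [0.4403, -0.338, 0.0256]
tool_rot: [2.236, 2.206, 0.0]
force: [-0.3, 0.0, 0.5]
finger_gap: 0.689
grasp_force: 0.0
```

Emit:
step_arm --moves '[[[0, 0, 0], [0, 0, 0]], [[0, 0, 0], [0, 0, 0]], [[0, 0, 0], [0, 0, 0]], [[0, 0, 0], [0, 0, 0]], [[0, 0, 0], [0, 0, 0]], [[0, 0, 0], [0, 0, 0]], [[0, 0, 0], [0, 0, 0]], [[0, 0, 0], [0, 0, 0]], [[0, 0, 0], [0, 0, 0]], [[0, 0, 0], [0, 0, 0]]]' --grip 255

```text
t: 31.17
ee_pos: [0.4405, -0.3382, 0.0258]
tool_rot: [2.236, 2.206, 0.0]
force: [-0.5, 0.1, 5.2]
finger_gap: 0.522
grasp_force: 61.3
```

Emit:
step_arm --moves '[[[0, 0, -0.012], [0, 0, 0]], [[0, 0, -0.026], [0, 0, 0]], [[0, 0, -0.026], [0, 0, 0]], [[0, 0, -0.026], [0, 0, 0]], [[0, 0, -0.026], [0, 0, 0]], [[0, 0, -0.026], [0, 0, 0]], [[0, 0, -0.026], [0, 0, 0]], [[0, 0, -0.026], [0, 0, 0]], [[0, 0, -0.026], [0, 0, 0]], [[0, 0, -0.015], [0, 0, 0]]]'

```text
t: 32.0
ee_pos: [0.4407, -0.3382, 0.2626]
tool_rot: [2.235, 2.204, 0.0]
force: [0.6, -0.9, -1.1]
finger_gap: 0.523
grasp_force: 61.4
```

Emit:
step_arm --moves '[[[0.0131, 0.0032, 0], [0, 0, 0]], [[0.0261, 0.0064, 0], [0, 0, 0]], [[0.0261, 0.0064, 0], [0, 0, 0]], [[0.0261, 0.0064, 0], [0, 0, 0]], [[0.0261, 0.0064, 0], [0, 0, 0]], [[0.0261, 0.0064, 0], [0, 0, 0]], [[0.0261, 0.0064, 0], [0, 0, 0]], [[0.0261, 0.0064, 0], [0, 0, 0]], [[0.0261, 0.0064, 0], [0, 0, 0]], [[0.0261, 0.0064, 0], [0, 0, 0]]]'

```text
t: 32.83
ee_pos: [0.5033, -0.0881, 0.2583]
tool_rot: [-2.234, -2.204, 0.002]
force: [-0.0, 0.6, -0.6]
finger_gap: 0.521
grasp_force: 61.4
```

Emit:
step_arm --moves '[[[0.0261, 0.0064, 0], [0, 0, 0]], [[0.0261, 0.0064, 0], [0, 0, 0]], [[0.0261, 0.0064, 0], [0, 0, 0]], [[0.0261, 0.0064, 0], [0, 0, 0]], [[0.0261, 0.0064, 0], [0, 0, 0]], [[0.0261, 0.0064, 0], [0, 0, 0]], [[0.0131, 0.0032, 0], [0, 0, 0]], [[0, 0, 0], [0, 0, 0]], [[0, 0, 0], [0, 0, 0]], [[0, 0, 0], [0, 0, 0]]]'

```text
t: 33.67
ee_pos: [0.5476, 0.0776, 0.2595]
tool_rot: [-2.236, -2.205, 0.003]
force: [0.5, 0.0, -1.6]
finger_gap: 0.524
grasp_force: 61.4
```

```bash
python3 - <<'E'
from h import *
st();to((.5495,.0785,.0465))
E
```

```text
t 33.67 tcp [0.5476 0.0776 0.2595] yaw 89.2 zax [-0.002 -0.001 -1.   ] F [ 0.5  0.  -1.6] gap 0.524 gf 61.4 q [ 0.02  0.23  1.5  -0.    1.41  0.03]
-> (0.5495, 0.0785, 0.0465) tool shift [0.0011 0.0023 0.213 ]
```

Emit:
step_arm --moves '[[[0.0005, 0.0012, 0.015], [0, 0, 0]], [[0, 0, 0.025], [0, 0, 0]], [[0, 0, 0.025], [0, 0, 0]], [[0, 0, 0.025], [0, 0, 0]], [[0, 0, 0.025], [0, 0, 0]], [[0, 0, 0.025], [0, 0, 0]], [[0, 0, 0.025], [0, 0, 0]], [[0, 0, 0.025], [0, 0, 0]], [[0, 0, 0.015], [0, 0, 0]], [[0, 0, 0.0065], [0, 0, 0]]]'

```text
t: 34.5
ee_pos: [0.5474, 0.0773, 0.0464]
tool_rot: [-2.236, -2.202, 0.006]
force: [-0.9, -0.1, -0.7]
finger_gap: 0.525
grasp_force: 61.5
```

Emit:
step_arm --moves '[[[0, 0, 0.001], [0, 0, 0]], [[0, 0, 0.001], [0, 0, 0]], [[0, 0, 0], [0, 0, 0]], [[0, 0, 0], [0, 0, 0]], [[0, 0, 0], [0, 0, 0]], [[0, 0, 0], [0, 0, 0]], [[0, 0, 0], [0, 0, 0]], [[0, 0, 0], [0, 0, 0]], [[0, 0, 0], [0, 0, 0]], [[0, 0, 0], [0, 0, 0]]]'

```text
t: 35.33
ee_pos: [0.5496, 0.0789, 0.0469]
tool_rot: [-2.237, -2.206, -0.0]
force: [-0.4, -0.5, -1.9]
finger_gap: 0.522
grasp_force: 61.4
```

Emit:
step_arm --moves '[[[0, 0, 0.001], [0, 0, 0]], [[0, 0, 0], [0, 0, 0]], [[0, 0, 0], [0, 0, 0]], [[0, 0, 0], [0, 0, 0]], [[0, 0, 0], [0, 0, 0]], [[0, 0, 0], [0, 0, 0]], [[0, 0, -0.01], [0, 0, 0]], [[0, 0, -0.03], [0, 0, 0]], [[0, 0, -0.035], [0, 0, 0]], [[0, 0, -0.04], [0, 0, 0]]]' --grip 80

```text
t: 36.17
ee_pos: [0.5483, 0.0788, 0.1615]
tool_rot: [-2.235, -2.204, 0.004]
force: [1.0, 0.7, -0.1]
finger_gap: 0.686
grasp_force: 0.0
```

Emit:
step_arm --moves '[[[0, 0, -0.04], [0, 0, 0]], [[0, 0, -0.04], [0, 0, 0]], [[0, 0, -0.019], [0, 0, 0]], [[-0.0235, 0.003, 0], [0, 0, 0]], [[-0.0235, 0.003, 0], [0, 0, 0]], [[-0.0235, 0.003, 0], [0, 0, 0]], [[-0.0235, 0.003, 0], [0, 0, 0]], [[-0.0235, 0.003, 0], [0, 0, 0]], [[-0.0235, 0.003, 0], [0, 0, 0]], [[-0.0235, 0.003, 0], [0, 0, 0]]]'

```text
t: 37.0
ee_pos: [0.5681, -0.087, 0.2608]
tool_rot: [2.236, 2.206, 0.001]
force: [-0.3, -0.2, 0.3]
finger_gap: 0.688
grasp_force: 0.0
```

Emit:
step_arm --moves '[[[0, 0, 0], [0, 0, 0]], [[0, 0, 0], [0, 0, 0]], [[0, 0, 0], [0, 0, 0]], [[0, 0, 0], [0, 0, 0]], [[0, 0, 0.01], [0, 0, 0]], [[0, 0, 0.02], [0, 0, 0]], [[0, 0, 0.02], [0, 0, 0]], [[0, 0, 0.02], [0, 0, 0]], [[0, 0, 0], [0, 0, 0]], [[0, 0, 0], [0, 0, 0]]]'

```text
t: 37.83
ee_pos: [0.5674, -0.0849, 0.1887]
tool_rot: [-2.234, -2.205, 0.002]
force: [0.4, 0.1, 0.3]
finger_gap: 0.688
grasp_force: 0.0
```

```bash
python3 - <<'E'
from h import *
st();to((.568,-.0858,.140))
a=cams.camera("scene");b=cams.camera("side");w=cams.camera("wrist")
cv2.imwrite("pics/x3.png",np.hstack([cv2.resize(a[110:330,200:420],(300,300)),cv2.resize(w,(480,300))])[...,::-1])
E
```

```text
t 37.83 tcp [ 0.5674 -0.0849  0.1887] yaw 89.27 zax [-0.003  0.001 -1.   ] F [0.4 0.1 0.3] gap 0.688 gf 0.0 q [-0.27  0.3   1.58  0.    1.27 -0.26]
-> (0.568, -0.0858, 0.14) tool shift [-0.0009  0.0008  0.0487]
```

View pics/x3.png

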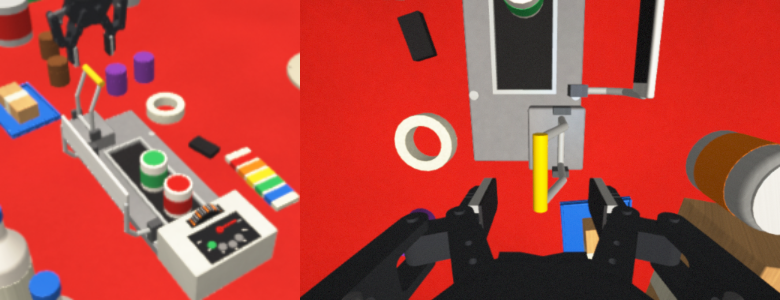

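Both pots stand upright on the deck; the bar lies between the fingers. Grip and swing it down.

Emit:
step_arm --moves '[[[0, 0, 0.012], [0, 0, 0]], [[0, 0, 0.012], [0, 0, 0]], [[0, 0, 0.012], [0, 0, 0]], [[0, 0, 0.012], [0, 0, 0]], [[0, 0, 0], [0, 0, 0]], [[0, 0, 0], [0, 0, 0]], [[0, 0, 0], [0, 0, 0]], [[0, 0, 0], [0, 0, 0]], [[0, 0, 0], [0, 0, 0]], [[0, 0, 0], [0, 0, 0]]]'

```text
t: 38.82
ee_pos: [0.5687, -0.086, 0.1427]
tool_rot: [2.236, 2.205, 0.001]
force: [-0.2, 0.5, 0.8]
finger_gap: 0.683
grasp_force: 0.0
```

Emit:
step_arm --moves '[[[0, 0, 0], [0, 0, 0]], [[0, 0, 0], [0, 0, 0]], [[0, 0, 0], [0, 0, 0]], [[0, 0, 0], [0, 0, 0]], [[0, 0, 0], [0, 0, 0]], [[0, 0, 0], [0, 0, 0]], [[0, 0, 0], [0, 0, 0]], [[0, 0, 0], [0, 0, 0]], [[0, 0, 0], [0, 0, 0]], [[0, 0, 0], [0, 0, 0]]]' --grip 255

```text
t: 39.65
ee_pos: [0.567, -0.0859, 0.142]
tool_rot: [-2.235, -2.205, 0.003]
force: [-5.4, -0.4, 4.9]
finger_gap: 0.114
grasp_force: 58.7
```

Emit:
step_arm --moves '[[[0, -0.006, 0.0018], [0, 0, 0]], [[0, -0.0059, 0.0019], [0, 0, 0]], [[0, -0.0057, 0.0026], [0, 0, 0]], [[0, -0.0057, 0.0026], [0, 0, 0]], [[0, -0.0054, 0.0033], [0, 0, 0]], [[0, -0.0053, 0.0033], [0, 0, 0]], [[0, -0.0049, 0.0039], [0, 0, 0]], [[0, -0.0048, 0.0039], [0, 0, 0]], [[0, -0.0044, 0.0045], [0, 0, 0]], [[0, -0.0043, 0.0045], [0, 0, 0]]]'

```text
t: 40.48
ee_pos: [0.5193, -0.0853, 0.1116]
tool_rot: [2.233, 2.201, 0.009]
force: [-0.4, 2.4, 9.2]
finger_gap: 0.112
grasp_force: 63.8
```

Emit:
step_arm --moves '[[[0, -0.0037, 0.005], [0, 0, 0]], [[0, -0.0037, 0.005], [0, 0, 0]], [[0, -0.0031, 0.0054], [0, 0, 0]], [[0, -0.0031, 0.0055], [0, 0, 0]], [[0, -0.0024, 0.0057], [0, 0, 0]], [[0, -0.0024, 0.0058], [0, 0, 0]], [[0, -0.0017, 0.006], [0, 0, 0]], [[0, -0.0016, 0.006], [0, 0, 0]], [[0, -0.0009, 0.0062], [0, 0, 0]], [[0, -0.0009, 0.0062], [0, 0, 0]]]'

```text
t: 41.32
ee_pos: [0.4918, -0.0848, 0.0529]
tool_rot: [-2.236, -2.206, 0.0]
force: [-4.7, 0.3, 5.4]
finger_gap: 0.113
grasp_force: 69.2
```

```bash
python3 - <<'E'
from h import *
st()
E
```

```text
t 41.32 tcp [ 0.4918 -0.0848  0.0529] yaw 89.22 zax [-0.  0. -1.] F [-4.7  0.3  5.4] gap 0.113 gf 69.2 q [-0.31  0.34  1.92 -0.    0.88 -0.3 ]
```

Emit:
step_arm --moves '[[[0, 0, 0.001], [0, 0, 0]], [[0, 0, 0.001], [0, 0, 0]], [[0, 0, 0.001], [0, 0, 0]], [[0, 0, 0.001], [0, 0, 0]], [[0, 0, 0.001], [0, 0, 0]], [[0, 0, 0.001], [0, 0, 0]], [[0, 0, 0], [0, 0, 0]], [[0, 0, 0], [0, 0, 0]], [[0, 0, 0], [0, 0, 0]], [[0, 0, 0], [0, 0, 0]]]'

```text
t: 42.15
ee_pos: [0.4911, -0.0848, 0.0469]
tool_rot: [-2.235, -2.205, 0.002]
force: [-6.6, -0.7, 5.0]
finger_gap: 0.113
grasp_force: 69.4
```

Emit:
step_arm --moves '[[[0, 0, 0.001], [0, 0, 0]], [[0, 0, 0.001], [0, 0, 0]], [[0, 0, 0.001], [0, 0, 0]], [[0, 0, 0.001], [0, 0, 0]], [[0, 0, 0], [0, 0, 0]], [[0, 0, 0], [0, 0, 0]], [[0, 0, 0], [0, 0, 0]], [[0, 0, 0], [0, 0, 0]], [[0, 0, 0], [0, 0, 0]], [[0, 0, 0], [0, 0, 0]]]'

```text
t: 42.98
ee_pos: [0.491, -0.0848, 0.045]
tool_rot: [-2.235, -2.206, 0.003]
force: [-9.8, 0.7, 23.5]
finger_gap: 0.118
grasp_force: 72.1
```

```bash
python3 - <<'E'
from h import *
st()
a=cams.camera("scene");b=cams.camera("side")
S=cam("scene");D=cam("side");M=(.5495,.0795,-.013)
for y in(-.197,-.133): print(proj(S,m2w(M,(-.055,y,.068))),proj(D,m2w(M,(-.055,y,.068))))
cv2.imwrite("pics/x4.png",np.hstack([cv2.resize(a[140:300,220:380],(400,400)),cv2.resize(b[140:280,260:400],(400,400))])[...,::-1])
E
```

```text
t 42.98 tcp [ 0.491  -0.0848  0.045 ] yaw 89.24 zax [-0.002 -0.    -1.   ] F [-9.8  0.7 23.5] gap 0.118 gf 72.1 q [-0.31  0.35  1.93 -0.    0.87 -0.3 ]
[[290.92730379 179.56779868]] [[344.98930375 226.99112655]]
[[303.38223247 191.6522954 ]] [[327.26541601 214.35552202]]
```

View pics/x4.png

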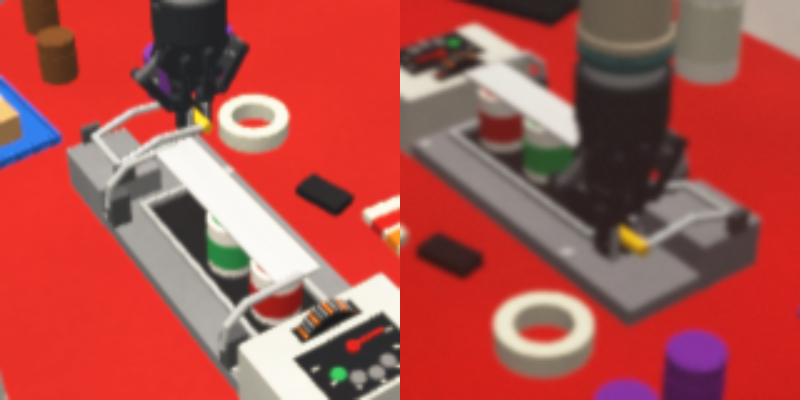

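The gate is shut over both pots and the force shows the lever at its stop. Release and go to the wheel.

Emit:
step_arm --moves '[[[0, 0, -0.001], [0, 0, 0]], [[0, 0, 0], [0, 0, 0]], [[0, 0, 0], [0, 0, 0]], [[0, 0, 0], [0, 0, 0]], [[0, 0, 0], [0, 0, 0]], [[0, 0, 0], [0, 0, 0]], [[0, 0, -0.01], [0, 0, 0]], [[0, 0, -0.03], [0, 0, 0]], [[0, 0, -0.035], [0, 0, 0]], [[0, 0, -0.035], [0, 0, 0]]]' --grip 80

```text
t: 43.92
ee_pos: [0.4918, -0.0846, 0.1542]
tool_rot: [-2.235, -2.205, 0.001]
force: [1.5, 0.2, 0.8]
finger_gap: 0.689
grasp_force: 0.0
```

Emit:
step_arm --moves '[[[0, 0, -0.03], [0, 0, 0]], [[0, 0, -0.015], [0, 0, 0]], [[0.0221, 0.0034, 0], [0, 0, 0]], [[0.0221, 0.0034, 0], [0, 0, 0]], [[0.0221, 0.0034, 0], [0, 0, 0]], [[0.0221, 0.0034, 0], [0, 0, 0]], [[0.0221, 0.0034, 0], [0, 0, 0]], [[0.0221, 0.0034, 0], [0, 0, 0]], [[0.0221, 0.0034, 0], [0, 0, 0]], [[0.0221, 0.0034, 0], [0, 0, 0]]]' --grip 255

```text
t: 44.75
ee_pos: [0.5222, 0.0927, 0.1985]
tool_rot: [-2.237, -2.206, 0.0]
force: [-0.3, 1.0, -0.6]
finger_gap: -0.0
grasp_force: 0.0
```

Emit:
step_arm --moves '[[[0.0221, 0.0034, 0], [0, 0, 0]], [[0.0221, 0.0034, 0], [0, 0, 0]], [[0.0221, 0.0034, 0], [0, 0, 0]], [[0.0221, 0.0034, 0], [0, 0, 0]], [[0.0221, 0.0034, 0], [0, 0, 0]], [[0.0221, 0.0034, 0], [0, 0, 0]], [[0, 0, 0], [0, 0, 0]], [[0, 0, 0], [0, 0, 0]], [[0, 0, 0], [0, 0, 0]], [[0, 0, 0], [0, 0, 0]]]'

```text
t: 45.58
ee_pos: [0.544, 0.223, 0.1986]
tool_rot: [-2.237, -2.205, 0.001]
force: [0.2, -0.7, -0.1]
finger_gap: 0.0
grasp_force: 0.0
```

```bash
python3 - <<'E'
from h import *
st();M=(.5495,.0795,-.013)
to((.5434,.2245,.095))
a=cams.camera("wrist")
# bar check
C=cam("wrist");w=m2w(M,(0,.145,.084))[0];print(w,proj(C,w))
b=cams.camera("scene");D=cam("side");s=cams.camera("side")
m=cv2.inRange(cv2.cvtColor(s,cv2.COLOR_RGB2HSV),(22,160,120),(35,255,255));k,_,st_,c=cv2.connectedComponentsWithStats(m)
for i in range(1,k):
    if 20<st_[i,4]<400 and 300<c[i][0]<400 and 180<c[i][1]<260: print('bar side',c[i],st_[i],'expect',proj(D,m2w(M,(-.055,-.165,.068))))
E
```

```text
t 45.58 tcp [0.544  0.223  0.1986] yaw 89.17 zax [-0.001 -0.001 -1.   ] F [ 0.2 -0.7 -0.1] gap 0.0 gf 0.0 q [ 0.27  0.32  1.53 -0.    1.3   0.29]
-> (0.5434, 0.2245, 0.095) tool shift [ 0.0016 -0.0006  0.1036]
[0.55138495 0.22448775 0.084     ] [[331.34742697 189.26891531]]
bar side [335.65625  219.703125] [327 213  18  14  64] expect [[335.9490611  220.54642848]]
```

Emit:
step_arm --moves '[[[0.0015, 0, 0.02], [0, 0, 0]], [[0, 0, 0.025], [0, 0, 0]], [[0, 0, 0.025], [0, 0, 0]], [[0, 0, 0.02], [0, 0, 0]], [[0, 0, 0.012], [0, 0, 0]], [[0, 0, 0.008], [0, 0, 0]], [[0, 0, 0.005], [0, 0, 0]], [[0, 0, 0.0025], [0, 0, 0]], [[0, 0, 0], [0, 0, 0]], [[0, 0, 0], [0, 0, 0]]]'

```text
t: 46.57
ee_pos: [0.5449, 0.2251, 0.0824]
tool_rot: [2.236, 2.205, 0.002]
force: [-0.8, -2.3, 2.0]
finger_gap: -0.003
grasp_force: 1.0
```

Emit:
step_arm --moves '[[[0, 0.0025, 0], [0, 0, 0]], [[0, 0.0025, 0], [0, 0, 0]], [[0, 0.0025, 0], [0, 0, 0]], [[0, 0.0025, 0], [0, 0, 0]], [[0, 0.0025, 0], [0, 0, 0]], [[0, 0.0025, 0], [0, 0, 0]], [[0, 0, 0], [0, 0, 0]], [[0, 0, 0], [0, 0, 0]], [[0, 0, 0], [0, 0, 0]], [[0, 0, 0], [0, 0, 0]]]'

```text
t: 47.4
ee_pos: [0.5596, 0.2253, 0.0814]
tool_rot: [2.237, 2.206, 0.001]
force: [1.0, 0.3, 3.1]
finger_gap: 0.0
grasp_force: 1.4
```

Emit:
step_arm --moves '[[[0, 0, -0.01], [0, 0, 0]], [[0, 0, -0.01], [0, 0, 0]], [[0, 0, 0], [0, 0, 0]], [[0, -0.005, 0], [0, 0, 0]], [[0, -0.005, 0], [0, 0, 0]], [[0, -0.005, 0], [0, 0, 0]], [[0, 0, 0], [0, 0, 0]], [[0, 0, 0], [0, 0, 0]], [[0, 0, 0], [0, 0, 0]], [[0, 0, 0], [0, 0, 0]]]'

```text
t: 48.23
ee_pos: [0.5444, 0.2253, 0.1012]
tool_rot: [2.237, 2.206, 0.0]
force: [0.1, -0.8, 0.0]
finger_gap: -0.001
grasp_force: 0.0
```

```bash
cat >> h.py <<'E'
def needle():
    M=(.5495,.0795,-.013);a=cams.camera("scene");C=cam("scene")
    m=cv2.inRange(cv2.cvtColor(a,cv2.COLOR_RGB2HSV),(0,140,90),(8,255,255))|cv2.inRange(cv2.cvtColor(a,cv2.COLOR_RGB2HSV),(172,140,90),(179,255,255))
    # keep only inside block top
    top=proj(C,m2w(M,[[-.04,.160,.068],[.04,.160,.068],[.04,.215,.068],[-.04,.215,.068]])).astype(np.int32)
    k=np.zeros_like(m);cv2.fillConvexPoly(k,top,255);m&=k
    v,u=np.nonzero(m)
    W=np.array([atz(C,(x,y),.073) for x,y in zip(u,v)]);dc=m2w(M,(0,.18,.073))[0]
    d=W[:,:2]-dc[:2];c,s=np.cos(-M[2]),np.sin(-M[2]);d=d@np.array([[c,s],[-s,c]])
    far=d[np.hypot(*d.T)>.012].mean(0);print(len(u),'clicks≈',round((np.degrees(np.arctan2(far[1],-far[0])))/30,2))
    return a
E
python3 - <<'E'
from h import *
st();a=needle();cv2.imwrite("pics/n1.png",cv2.resize(a[240:330,300:420],None,fx=5,fy=5)[...,::-1])
E
```

```text
t 48.23 tcp [0.5444 0.2253 0.1012] yaw 89.21 zax [ 0.  0. -1.] F [ 0.1 -0.8  0. ] gap -0.001 gf 0.0 q [0.27 0.4  1.67 0.   1.08 0.29]
67 clicks≈ 0.65
```

View pics/n1.png

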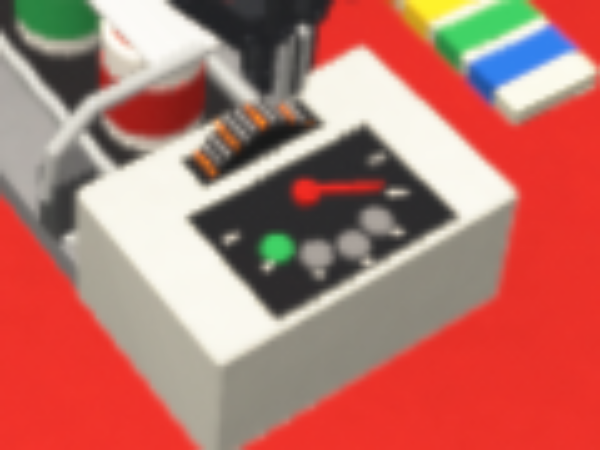

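The picture shows the needle at the first tick (needle end (382,187), tick (397,192)): one click. Repeat.

Emit:
step_arm --moves '[[[0, 0, 0.01], [0, 0, 0]], [[0, 0, 0.0098], [0, 0, 0]], [[0, 0, 0], [0, 0, 0]], [[0, 0, 0], [0, 0, 0]], [[0, 0.0025, 0], [0, 0, 0]], [[0, 0.0025, 0], [0, 0, 0]], [[0, 0.0025, 0], [0, 0, 0]], [[0, 0.0025, 0], [0, 0, 0]], [[0, 0.0025, 0], [0, 0, 0]], [[0, 0.0025, 0], [0, 0, 0]]]'

```text
t: 49.12
ee_pos: [0.5601, 0.2252, 0.0817]
tool_rot: [2.236, 2.206, 0.002]
force: [-0.3, 0.1, 2.5]
finger_gap: -0.001
grasp_force: 1.2
```

Emit:
step_arm --moves '[[[0, 0, 0], [0, 0, 0]], [[0, 0, 0], [0, 0, 0]], [[0, 0, -0.01], [0, 0, 0]], [[0, 0, -0.0098], [0, 0, 0]], [[0, 0, 0], [0, 0, 0]], [[0, -0.005, 0], [0, 0, 0]], [[0, -0.005, 0], [0, 0, 0]], [[0, -0.005, 0], [0, 0, 0]], [[0, 0, 0], [0, 0, 0]], [[0, 0, 0], [0, 0, 0]]]'

```text
t: 49.95
ee_pos: [0.5435, 0.2253, 0.1011]
tool_rot: [-2.236, -2.206, 0.001]
force: [0.6, -0.7, -0.5]
finger_gap: 0.001
grasp_force: 0.0
```

Emit:
step_arm --moves '[[[0, 0, 0.01], [0, 0, 0]], [[0, 0, 0.0098], [0, 0, 0]], [[0, 0, 0], [0, 0, 0]], [[0, 0, 0], [0, 0, 0]], [[0, 0.0025, 0], [0, 0, 0]], [[0, 0.0025, 0], [0, 0, 0]], [[0, 0.0025, 0], [0, 0, 0]], [[0, 0.0025, 0], [0, 0, 0]], [[0, 0.0025, 0], [0, 0, 0]], [[0, 0.0025, 0], [0, 0, 0]]]'

```text
t: 50.78
ee_pos: [0.5601, 0.2252, 0.0817]
tool_rot: [2.236, 2.206, 0.002]
force: [-0.5, 0.6, 1.8]
finger_gap: -0.001
grasp_force: 1.2
```

Emit:
step_arm --moves '[[[0, 0, 0], [0, 0, 0]], [[0, 0, 0], [0, 0, 0]], [[0, 0, -0.01], [0, 0, 0]], [[0, 0, -0.0098], [0, 0, 0]], [[0, 0, 0], [0, 0, 0]], [[0, -0.005, 0], [0, 0, 0]], [[0, -0.005, 0], [0, 0, 0]], [[0, -0.005, 0], [0, 0, 0]], [[0, 0, 0], [0, 0, 0]], [[0, 0, 0], [0, 0, 0]]]'

```text
t: 51.62
ee_pos: [0.5435, 0.2253, 0.1011]
tool_rot: [-2.236, -2.206, 0.001]
force: [0.5, -0.4, 0.8]
finger_gap: 0.001
grasp_force: 0.0
```

```bash
python3 -c "
from h import *
st();needle()"
```

```text
t 51.62 tcp [0.5435 0.2253 0.1011] yaw 89.23 zax [-0.001 -0.    -1.   ] F [ 0.5 -0.4  0.8] gap 0.001 gf 0.0 q [0.27 0.39 1.67 0.   1.08 0.29]
56 clicks≈ 2.93
```

Three clicks now; two more.

Emit:
step_arm --moves '[[[0, 0, 0.01], [0, 0, 0]], [[0, 0, 0.0098], [0, 0, 0]], [[0, 0, 0], [0, 0, 0]], [[0, 0, 0], [0, 0, 0]], [[0, 0.0025, 0], [0, 0, 0]], [[0, 0.0025, 0], [0, 0, 0]], [[0, 0.0025, 0], [0, 0, 0]], [[0, 0.0025, 0], [0, 0, 0]], [[0, 0.0025, 0], [0, 0, 0]], [[0, 0.0025, 0], [0, 0, 0]]]'

```text
t: 52.5
ee_pos: [0.5601, 0.2252, 0.0817]
tool_rot: [2.236, 2.206, 0.002]
force: [-1.5, 0.3, 1.6]
finger_gap: -0.001
grasp_force: 1.2
```

Emit:
step_arm --moves '[[[0, 0, 0], [0, 0, 0]], [[0, 0, 0], [0, 0, 0]], [[0, 0, -0.01], [0, 0, 0]], [[0, 0, -0.0098], [0, 0, 0]], [[0, 0, 0], [0, 0, 0]], [[0, -0.005, 0], [0, 0, 0]], [[0, -0.005, 0], [0, 0, 0]], [[0, -0.005, 0], [0, 0, 0]], [[0, 0, 0], [0, 0, 0]], [[0, 0, 0], [0, 0, 0]]]'

```text
t: 53.33
ee_pos: [0.5435, 0.2253, 0.1011]
tool_rot: [-2.236, -2.206, 0.001]
force: [0.0, 0.4, -0.7]
finger_gap: 0.001
grasp_force: 0.0
```

Emit:
step_arm --moves '[[[0, 0, 0.01], [0, 0, 0]], [[0, 0, 0.0098], [0, 0, 0]], [[0, 0, 0], [0, 0, 0]], [[0, 0, 0], [0, 0, 0]], [[0, 0.0025, 0], [0, 0, 0]], [[0, 0.0025, 0], [0, 0, 0]], [[0, 0.0025, 0], [0, 0, 0]], [[0, 0.0025, 0], [0, 0, 0]], [[0, 0.0025, 0], [0, 0, 0]], [[0, 0.0025, 0], [0, 0, 0]]]'

```text
t: 54.17
ee_pos: [0.5601, 0.2252, 0.0817]
tool_rot: [2.236, 2.206, 0.002]
force: [-0.9, 1.5, 2.1]
finger_gap: 0.002
grasp_force: 1.2
```

Emit:
step_arm --moves '[[[0, 0, 0], [0, 0, 0]], [[0, 0, 0], [0, 0, 0]], [[0, 0, -0.01], [0, 0, 0]], [[0, 0, -0.02], [0, 0, 0]], [[0, 0, -0.03], [0, 0, 0]], [[0, 0, -0.03], [0, 0, 0]], [[0, 0, -0.03], [0, 0, 0]], [[0, 0, -0.02], [0, 0, 0]], [[0, 0, 0], [0, 0, 0]], [[0, 0, 0], [0, 0, 0]]]'

```text
t: 55.0
ee_pos: [0.5595, 0.2249, 0.223]
tool_rot: [2.236, 2.205, 0.003]
force: [-0.0, 0.3, -0.8]
finger_gap: 0.0
grasp_force: 0.0
```

```bash
python3 - <<'E'
from h import *
st();a=needle();s=cams.camera("side")
cv2.imwrite("pics/n2.png",np.hstack([cv2.resize(a[100:330,200:420],(430,450)),cv2.resize(s[140:280,240:355],(370,450))])[...,::-1])
E
```

```text
t 55.0 tcp [0.5595 0.2249 0.223 ] yaw 89.21 zax [ 0.002  0.    -1.   ] F [-0.   0.3 -0.8] gap 0.0 gf 0.0 q [ 0.27  0.32  1.46 -0.    1.36  0.28]
52 clicks≈ 5.41
```

View pics/n2.png

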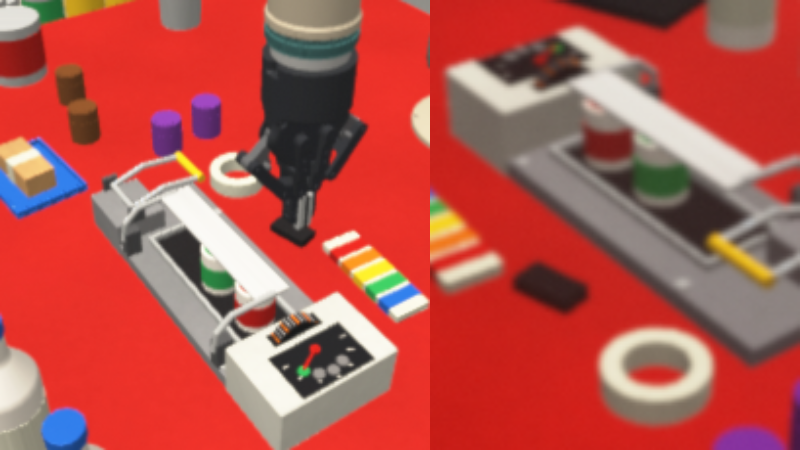

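The final picture shows the needle tip over the green tag, the plate shut over both upright pots, the lever down and the carton in the tray.

```bash
python3 -c "
from plant import job_done
print(job_done())"
```

```text
the job is handed in; nothing more can be done
None
```

The job is handed in: the carton is flat in the tray, both sample pots (red and green) stand upright under the closed plate, the lever is pressed down to its stop, and the needle lies over the green tag at 5 clicks.

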